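Stopper a vial with one turn of the hand press

ROBOT

A 6-joint arm with a two-finger parallel gripper is mounted at the origin on the work surface; the furniture and walls round the work are solid. World frame = base frame: x ahead of the robot, y to its left, z up, the work surface at z = 0. Lengths are in mm, angles in rad, forces in N, time in s.
With the tool pointing down it reaches from about 300 to 775 mm from the base axis. Payload 14.6 kg.
Tool frame: the origin (TCP) lies midway between the tips of the shut fingers; the grasp point (between the pads) lies 19 mm behind it (manip.grip_point_offset is the distance from the TCP to the grasp point, in mm); x points along the fingers, z is the direction in which the jaws open and shut, and the axes are right-handed (so a half turn about x gives the same grasp; the last joint's range is limited). The gripper opens to 94 mm and grips with 3 to 60 N. Pads are 16 mm wide; open, the fingers measure 119 mm over their backs; the gripper's body (75 mm by 177 mm) begins 78 mm behind the grasp point.
Start: joints at [1.108, 0.3, 1.521, -0, 1.321, -0.067], TCP at [212.047, 507.469, 165.746] pointing down, gripper open.
Joint ranges: [-3.03, 3.03], [-0.79, 2.21], [0.23, 2.52], [-1.04, 4.18], [0, 3.07], [-2.55, 2.55]. Speed limits (rad/s): [2.22, 2.22, 2.57, 3.14, 3.14, 3.14].

INTERFACE

Orientations are given as [roll, pitch, yaw] about the fixed x, y, z axes, in that order (R = Rz(yaw) Ry(pitch) Rx(roll)).
In Python, from cell import manip, camera, calibration, order gives the robot as it stands.
- The arm moves only by the tool jog_arm, never from a script. Its arguments are lists of equal length, an entry for each row: "turn": the turn, a rotation vector about the tool's x, y, z in degrees, a list of three; "dp": the shift along the tool's x, y, z in cm, a list of three; "gripper": the closure, from 0 (fully open) to 1 (shut). In form: {"turn": [[ax, ay, az], ...], "dp": [[tx, ty, tz], ...], "gripper": [gripper, ...]}. A call has 1 to 8 rows; each row shifts and turns the pose as measured when the row begins, along the tool's axes as they then stand; what a row does not reach is not made up. A row lasts 1/8 s, in which the tool goes at most 62.5 mm and 10.7 degrees, less where a joint would pass 70% of its speed; a pose out of reach is approached as far as the arm can. A call is refused whole if a number of a shift passes 6.25 or a number of a turn 10.7, either way. A call with a gripper value outside its range is refused whole. The fingers move at their own pace and stop on an object; "grip_force" is the grip in N (left out, the last holds). Time passes only in rows, so rows that do not move let the fingers close. It gives the time, the measured TCP pose, the force and the opening at its end, in the units of the state.
- manip.read_state(): the state, without advancing time (a new reading comes with each control period).
- camera(name): name is "scene" or "top"; returns (picture, depth): 480x640x3 uint8, red, green, blue; 480x640 float32, mm along the optical axis (not along the pixel's ray), 0 where there is no reading.
- calibration(name): a dict with "K" (3x3 intrinsics, pixels), "distortion" ([k1, k2, p1, p2, k3] as OpenCV has them; the pictures are not rectified), "world_from_camera" (4x4, takes a point from camera to world coordinates). Camera axes: x right, y down, z forward; pixel columns grow to the right and rows downward; lengths in mm; the calibration is good to about 2 mm. A picture is of the moment at which its call begins. calibration takes no time and is no camera call.
- order.sign_off(): hands the job in, once; it reports no verdict.
The state is a dict: "clock": time; "joints": joint angles; "qd": joint speeds; "effort": joint torques, N m; "eef_pos": TCP position; "eef_rot": TCP orientation; "wrist_force": force on the tool from outside, world axes, zero at the start; "moment": the same for the moment, N m; "finger_gap": finger opening in mm.
Only numpy, scipy, OpenCV 4.12 (cv2) and the standard library are available. Lean on these libraries where they do the work, as an engineer would, in place of code of your own. Each camera call takes 0.05 s, during which the arm holds its last target.

TASK

Push the loaded slide of the small hand press in until it bears firmly on its stop, then take the handwheel by its handle and turn it once round, over the top and away from you, until its lug comes up firmly against the pawl, so that the stopper is pressed right into the vial. Then draw the slide with the vial fully out again and let go. Be gentle at both stops, never ramming them, keep the vial upright in its nest, and leave the other things on the bench where they are.

Things in the scene. Friction and masses are not known exactly. Their poses are not given: they have to be found in the camera images.
- axle (a point): Point fixed to the press on the centre line of the handwheel's shaft, 165 mm above the bench, level with the handle's middle, which travels round it on a circle of 44 mm radius. Axes are the press's: x to its back, y along the shaft from the press towards the handle's free end, z up. Lies straight beside the ram's axis, 126 mm to the left of the press's middle plane.
- handle_mid (a point): Middle of the black revolving handle of the handwheel, on its centre line: the place to take hold. A round sleeve 21 mm thick, 80 mm long, parallel to the shaft; it spins freely on its pin, so the grip need not turn with the wheel. This point is 60 mm clear of the wheel's outer face. At the start it is near the top of its circle, about 210 mm above the bench.
- handwheel (a joint): Angle of the 126 mm spoked steel handwheel, rad; starts at 0.02 to 0.12, just past the pawl, and grows as its top moves to the back (working direction). The handle stands 0.083 + value from straight up, towards the back. The lug meets the pawl again, a rigid stop, somewhere between 5.89 and 6.12. The ram is lowest at 3.06. About 3 N at the handle, up to 8 N while pressing; stays where left.
- pawl: Steel stop arm on the left of the head, reaching over the top of the wheel. A 6 mm thick finger (the pawl), set down for single strokes, is clamped in its slot, its tip 68 mm from the shaft axis; a rigid stop for the lug, a 6 mm block standing 14 mm out from the rim in line with the handle. Body origin: on the bench under the shaft axis, in the press's middle plane; it does not tell where the pawl is clamped.
- press: Small grey cast bench press, fixed to the bench, 175 mm deep, 112 mm wide, 224 mm high (head underside 120 mm up, stop arm beside the head 265 mm); the loading slide comes out at its front, towards the robot, the handwheel is on its left side. Origin: on the bench under the ram's axis; x to its back, y to its left, z up.
- slide_knob (a point): Middle of the round black upright knob at the front end of the loading slide: 21 mm diameter, from 43 to 68 mm above the bench (this point is 55 mm above it); take it from above. The slide runs straight along the press's x axis.
- slide (a joint): How far the slide has been pushed in, in m: 0 when fully out, as it starts (its out stop), growing inwards. It meets the stop screw somewhere between 0.052 and 0.066, depending on how the screw is set. It is an aluminium plate 55 mm wide and 152 mm long that needs about 2 N to move.
- stop: The slide's inner stop: a small steel block on the column with a rigid 10 mm stop screw, 22.5 mm above the bench, pointing at the slide's inner end; the screw is set differently for each batch of vials, anywhere within 14 mm. Body origin: on the bench under the ram's axis; it does not tell how far the screw stands out.
- nest (a point): Middle of the floor of the vial nest on the slide, 28 mm above the bench: a ring 42 mm outside, 33 mm inside diameter, 9 mm high. 120 mm behind the knob. With the slide home it lies under the ram.
- vial: Clear glass vial, 30 mm diameter and 50 mm high, standing loose in the nest on the slide. Origin: centre of its underside; z is its upward axis.
- stopper (a joint): How far the dark grey rubber stopper has gone down into the vial from its started position, in m: 0 at the start (its head, 20 mm wide and 4 mm thick, stands 8 mm above the vial's rim), 0.008 when its head sits on the rim. It takes about 22 N to press in and stays where it is put.
- spare_vial_1: Finished vial, 30 mm diameter, 54 mm high, standing on the bench to the left of the slide; leave alone. Origin: centre of its underside.
- spare_vial_2: Second finished vial, the same size, behind the first one towards the robot; leave alone. Origin: centre of its underside.
- weighing_bottle: Small glass weighing bottle with a knobbed lid, 36 mm wide, 52 mm high, left of the slide; leave alone. Origin: centre of its underside.
- jar: Square white reagent jar with dark cap, 63 mm wide, 128 mm high, right of the slide towards the robot; leave alone. Origin: centre of its underside.

How it is judged (in metres and radians):
On the way, in this order (a step that is already met when the one before it is completed fails the run):
1. the slide is pushed in until it bears on the stop screw (at least 2 N), the wheel not yet turned (contact force between slide and stop above 2 N and value of joint handwheel below 0.5 rad and value of joint stopper below 0.002 m), for 0.04 s.
2. the ram has pressed the stopper down to the vial's rim, the slide being home (value of joint stopper above 0.0068 m and value of joint slide above 0.05 m), for 0.1 s.
3. the wheel has completed its turn and its lug bears on the pawl (at least 2 N) (contact force between handwheel and pawl above 2 N and value of joint handwheel above 5.8 rad), for 0.04 s.
At the end, for the whole second after the job is handed in: The slide is fully out (within 6 mm), the vial stands upright at rest in its nest (within 5 mm) with the stopper down on its rim (within 1.2 mm), and the handwheel has completed its turn and stands near the pawl (beyond 5.80 rad) (value of joint slide below 0.006 m and value of joint stopper above 0.0068 m and value of joint handwheel above 5.8 rad and distance between vial and nest below 0.005 m and angle between vial's own z axis and vertical below 0.08 rad and linear speed of vial below 0.02 m/s); the robot touches nothing.
It fails at once if the slide is rammed against the stop screw (over 25 N) (contact force between slide and stop above 25 N).
It fails at once if the wheel's lug is rammed against the pawl (over 20 N) (contact force between handwheel and pawl above 20 N).
It fails at once if the vial tips or is knocked out of its nest (angle between vial's own z axis and vertical above 0.25 rad or distance between vial and nest above 0.012 m).
It fails at once if a finished vial, the weighing bottle or the jar is moved by more than 20 mm (distance of any of spare_vial_1, spare_vial_2, weighing_bottle, jar from where it was at the start of the episode above 0.02 m).
It also fails if it takes over 72 s, if anything falls off the work surface, if the arm or the gripper's body presses on something with over 40 N, if the wrist force passes 120 N, or if a joint passes its speed limit or range.

## Working session

There is one attempt and no reset: what is moved stays moved. The work goes in short steps, Python scripts to look and compute and a tool call to move; the robot and the scene stay as the last step left them, time stands still between calls to the robot, and variables do not carry over. Pictures are saved under pics/ and viewed, and the job is handed in when it is done.

Besides the shell and the picture viewer there is one more tool, called after "Call:" by a JSON object that holds its "op" and its "data", one argument or row to a line. jog_arm: Moves the arm, as the interface text tells. Its arguments: {"type":"object","properties":{"turn":{"type":"array","items":{"type":"array","items":{"type":"number"}}},"dp":{"type":"array","items":{"type":"array","items":{"type":"number"}}},"gripper":{"type":"array","items":{"type":"number"}},"grip_force":{"type":"number"}},"required":["turn","dp","gripper"]}

```bash
ls; mkdir -p pics; python3 - <<'E'
from cell import manip,camera,calibration
import cv2,numpy as np
for n in("scene","top"):
    p,d=camera(n); cv2.imwrite(f"pics/{n}0.png",p[:,:,::-1]); np.savez(f"{n}0.npz",p=p,d=d)
    c=calibration(n); print(n,c["K"],c["distortion"],np.round(c["world_from_camera"],3))
print(manip.read_state())
E
```

```text
pics
scene [[540.40003626   0.         325.39037034]
 [  0.         540.40003626 242.47480338]
 [  0.           0.           1.        ]] [-0.1244588  0.         0.         0.         0.       ] [[ 3.83000e-01 -7.23000e-01  5.74000e-01 -1.47387e+02]
 [-9.23000e-01 -2.87000e-01  2.55000e-01 -3.05672e+02]
 [-2.00000e-02 -6.28000e-01 -7.78000e-01  9.82998e+02]
 [ 0.00000e+00  0.00000e+00  0.00000e+00  1.00000e+00]]
top [[476.19580803   0.         320.34108992]
 [  0.         476.19580803 237.54341949]
 [  0.           0.           1.        ]] [0.03473113 0.         0.         0.         0.        ] [[-2.10000e-02 -9.93000e-01  1.20000e-01  3.61686e+02]
 [-1.00000e+00  2.10000e-02 -1.00000e-03 -1.79600e+00]
 [-2.00000e-03 -1.20000e-01 -9.93000e-01  9.85615e+02]
 [ 0.00000e+00  0.00000e+00  0.00000e+00  1.00000e+00]]
{'clock': 0.1, 'joints': array([ 1.10837522e+00,  3.00431779e-01,  1.52148589e+00, -1.98906609e-05,
        1.32066260e+00, -6.66296101e-02]), 'qd': array([ 0.00092355, -0.0010956 , -0.00191425,  0.00180249, -0.00030511,
        0.00103544]), 'effort': array([ 9.52300543e-04, -5.32648480e+01, -3.53279042e+01,  7.09381420e-02,
        2.34901981e-02, -4.95919892e-05]), 'eef_pos': array([211.95686667, 507.24474854, 165.2481751 ]), 'eef_rot': array([ 3.09446887,  1.56980852, -2.01370667]), 'wrist_force': array([-0.03813244, -0.07034422, -0.80878902]), 'moment': array([ 0.02918985,  0.01892951, -0.0250886 ]), 'finger_gap': 93.93751723844552}
```

View pics/scene0.png

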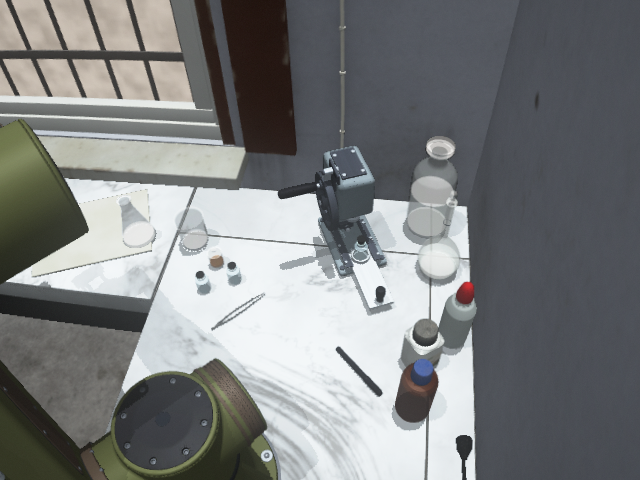

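View pics/top0.png

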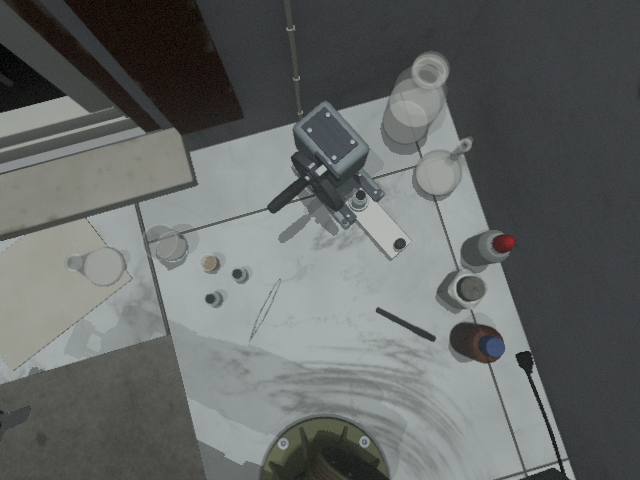

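The scene view shows the press at about (345,200), handle (282-318, 190) and knob (380,294). In the top view the handle runs (270,209)-(310,178) and the knob is at (400,243). The press is yawed. Next I enlarge the area.

```bash
python3 - <<'E'
import cv2,numpy as np
a=np.load("scene0.npz")["p"][:,:,::-1]; b=np.load("top0.npz")["p"][:,:,::-1]
cv2.imwrite("pics/sz.png",cv2.resize(a[140:320,260:410],None,fx=3.3,fy=3.3,interpolation=2)); 
cv2.imwrite("pics/tz.png",cv2.resize(b[95:265,255:425],None,fx=3.5,fy=3.5,interpolation=2))
E
```

```text
(no output)
```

View pics/sz.png

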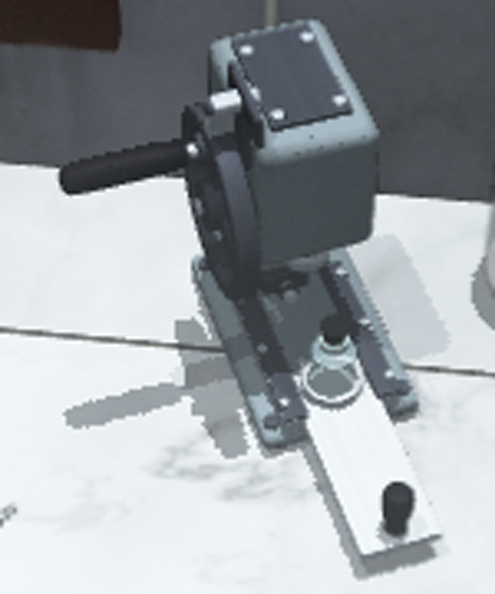

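View pics/tz.png

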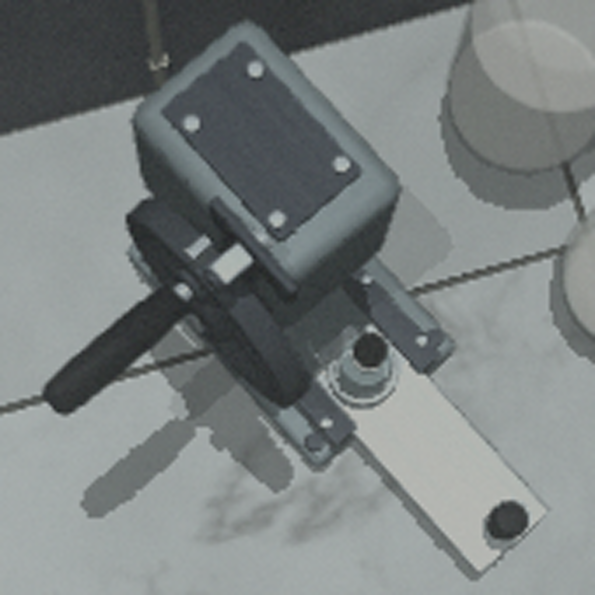

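```bash
cat > h.py <<'E'
import cv2,numpy as np
from cell import calibration
C={n:calibration(n) for n in("scene","top")}
def ray(n,u,v):
    c=C[n];p=cv2.undistortPoints(np.array([[[u,v]]],float),np.array(c["K"]),np.array(c["distortion"]))[0,0]
    M=np.array(c["world_from_camera"]);d=M[:3,:3]@np.array([p[0],p[1],1]);return M[:3,3],d
def plane(n,u,v,z):
    o,d=ray(n,u,v);return o+d*(z-o[2])/d[2]
def tri(us,ut):
    o1,d1=ray("scene",*us);o2,d2=ray("top",*ut)
    s=np.linalg.lstsq(np.c_[d1,-d2],o2-o1,rcond=None)[0];a=o1+s[0]*d1;b=o2+s[1]*d2
    return (a+b)/2,np.linalg.norm(a-b)
def dep(n,u,v,z):
    o,d=ray(n,u,v);return o+d*z
S=lambda x,y:(x/3.3+260-.35,y/3.3+140-.35)
T=lambda x,y:(x/3.5+255-.36,y/3.5+95-.36)
def pix(n,P):
    c=C[n];W=np.linalg.inv(np.array(c["world_from_camera"]))
    r=cv2.Rodrigues(W[:3,:3])[0];return cv2.projectPoints(np.array(P,float).reshape(-1,1,3),r,W[:3,3],np.array(c["K"]),np.array(c["distortion"]))[0][:,0]
E
python3 - <<'E'
from h import *
np.set_printoptions(precision=1,suppress=True)
for nm,s,t in [("knobtop",(398,492),(508,520)),("stoptop",(335,325),(371,348)),("hout",(70,180),(62,397)),("hin",(182,156),(178,297))]:
    print(nm,*tri(S(*s),T(*t)))
print("top knob plane68",plane("top",*T(508,520),68),"scene",plane("scene",*S(398,490),68))
for n,f,ps in [("top",T,[(480,578),(548,512),(355,450)]),("scene",S,[(363,555),(440,537),(303,420)])]:
    print([plane(n,*f(*p),28)[:2] for p in ps])
# depth clouds of handle: dark px
for n,(x0,y0,x1,y1) in [("scene",(278,178,316,202)),("top",(266,178,304,216))]:
    z=np.load(n+"0.npz");g=z["p"].max(2);m=np.zeros_like(g,bool);m[y0:y1,x0:x1]=g[y0:y1,x0:x1]<50
    v,u=np.nonzero(m);P=np.array([dep(n,a,b,z["d"][b,a]) for a,b in zip(u,v)]);P=P[P[:,2]>170]
    c=np.median(P,0);P=P[np.linalg.norm(P-c,axis=1)<60];c=P.mean(0);w=np.linalg.svd(P-c)[2][0];t=(P-c)@w
    print(n,len(P),c,w,t.min(),t.max(),np.degrees(np.arctan2(w[1],w[0])),(P[:,2].min(),P[:,2].max()))
E
```

```text
knobtop [ 458.2 -156.    67.6] 0.6279394701564365
stoptop [551.3 -80.4  91. ] 2.3609443702049653
hout [505.6  76.7 209.9] 2.3331167025043853
hin [552.8  22.3 206.4] 4.807816457482941
top knob plane68 [ 458.3 -156.2   68. ] scene [ 459.1 -155.3   68. ]
[array([ 429.3, -145.5]), array([ 466.7, -186.1]), array([505.2, -75.9])]
[array([ 431. , -144.4]), array([ 461.5, -185.1]), array([515.4, -71.9])]
scene 136 [525.   43.3 211.4] [-0.7  0.7 -0. ] -33.92500085736561 45.10958759207124 132.76879532969278 (np.float64(203.72023179494056), np.float64(220.5551782967941))
top 40 [538.6  34.8 216. ] [-0.8  0.6 -0.1] -17.05400321863126 44.45475021433237 143.10224413138533 (np.float64(212.31486852609487), np.float64(221.06263355258397))
```

```bash
python3 - <<'E'
from h import *
np.set_printoptions(precision=1,suppress=True)
a=lambda p,q:np.degrees(np.arctan2(*(q-p)[[1,0]]))
for n,f,ps in [("top",T,[(256,69),(342,164),(191,123),(277,219)]),("scene",S,[(307,37),(340,100),(246,50),(277,116)])]:
    B=[plane(n,*f(*p),226) for p in ps]; print(n,a(B[1],B[0]),a(B[3],B[2]),a(B[0],B[2]),a(B[1],B[3]),np.mean(B,0))
print("ring",plane("top",*T(363,377),37),plane("scene",*S(332,382),37))
# white slide mask, edges
for n,th in (("top",150),("scene",215)):
    z=np.load(n+"0.npz");p=z["p"];d=z["d"]
    m=np.zeros(d.shape,bool)
    for v in range(180,320):
        for u in range(340,410):
            if d[v,u]>0:
                P=dep(n,u,v,d[v,u]); 
                if 20<P[2]<34 and 420<P[0]<520 and -195<P[1]<-60: m[v,u]=1
    k=cv2.morphologyEx(m.astype(np.uint8),cv2.MORPH_CLOSE,np.ones((3,3)))
    cs,_=cv2.findContours(k,0,1);c=max(cs,key=cv2.contourArea)
    W=np.array([plane(n,*q,28)[:2] for q in c[:,0]],np.float32)
    r=cv2.minAreaRect(W);print(n,r,cv2.boxPoints(r).tolist())
E
```

```text
top 39.86993935500966 39.81476437835423 129.4371877052459 129.65587656991337 [622.1 -23.2 226. ]
scene 39.98338045889867 39.39445415052899 129.05416238702352 131.5111271745097 [623.8 -20.  226. ]
ring [546.4 -81.1  37. ] [545.7 -80.9  37. ]
top ((493.5662536621094, -124.63621520996094), (125.47650146484375, 62.11796951293945), 46.9723014831543) [[428.05181884765625, -149.3062286376953], [473.4615478515625, -191.69253540039062], [559.0806884765625, -99.96620178222656], [513.6709594726562, -57.57989501953125]]
scene ((490.6891174316406, -123.1252670288086), (132.0603485107422, 65.55013275146484), 48.0653190612793) [[422.1806640625, -150.34255981445312], [470.94390869140625, -194.1486053466797], [559.1975708007812, -95.90797424316406], [510.434326171875, -52.1019287109375]]
```

```bash
python3 - <<'E'
from h import *
np.set_printoptions(precision=1,suppress=True)
K=np.array([458.5,-155.7]);y=np.radians(40);R=np.array([[np.cos(y),np.sin(y)],[-np.sin(y),np.cos(y)]])
for n in("scene","top"):
    z=np.load(n+"0.npz");d=z["d"];L=[]
    for v in range(150,230):
        for u in range(255,345):
            if d[v,u]>0:
                P=dep(n,u,v,d[v,u]);q=R@(P[:2]-K)
                if P[2]>185 and q[1]>70: L.append((*q,P[2],u,v))
    L=np.array(L)
    for b in range(70,180,8):
        s=L[(L[:,1]>=b)&(L[:,1]<b+8)]
        if len(s): print(n,b,len(s),"x",s[:,0].min(),s[:,0].max(),"z",s[:,2].min(),s[:,2].max())
    print("ymax",L[:,1].max())
E
```

```text
scene 70 22 x 178.53752784484968 193.68514879156103 z 207.49955072467878 217.53784439443905
scene 78 32 x 175.77815385494137 194.0319994767874 z 203.9282949490496 221.33790025387964
scene 86 37 x 175.75187175243283 194.16662143662063 z 205.40002000101197 219.7115681687684
scene 94 41 x 175.39987425558843 194.639172979716 z 203.72023179494056 220.82326130289277
scene 102 42 x 173.8203475445261 192.74615851886665 z 205.3036301059692 221.77890145577442
scene 110 37 x 174.62994731367615 194.59372422613356 z 203.64282659289108 221.5078930344614
scene 118 44 x 175.1865620768733 192.6248036516097 z 203.8079180116871 222.04361287364998
scene 126 40 x 175.91337507951266 196.08783993608247 z 202.0314623227955 220.92569805085122
scene 134 43 x 174.7760397590224 192.40925031089049 z 204.08006300911427 220.83814335215789
scene 142 39 x 174.1928825253816 191.38032934490298 z 203.21370214673357 221.09273616909195
scene 150 24 x 177.4743216847008 190.8233892024616 z 204.85781384317454 220.04275991494114
ymax 155.09874695131285
top 70 31 x 177.98827601621431 192.79264946230063 z 209.35663432889157 21
[... 229 characters left out ...]
6713130118792 z 209.3529443624875 221.6315680696564
top 102 59 x 175.59372809281686 195.43260922850325 z 209.6556917972606 222.01815570187614
top 110 60 x 175.5790607138884 194.93845455433328 z 212.91345100901867 221.05801109887727
top 118 62 x 175.74917887193763 196.0655084734634 z 208.66211668134792 221.74404851158783
top 126 59 x 175.56128634125 195.1672297625793 z 210.470784010854 221.47669949646843
top 134 60 x 175.69806563072416 195.6526200970431 z 211.28654983404738 222.63411610077424
top 142 56 x 177.07578022122556 194.56040387288678 z 206.97653949746655 222.9645490723152
top 150 19 x 178.2431573605067 193.47891410632516 z 209.74923348852747 219.06317097310716
ymax 153.20677670212137
```

```bash
cat >> h.py <<'E'
from scipy.spatial.transform import Rotation as Ro
K=np.array([458.5,-155.7]);_y=np.radians(40)
PX=np.array([np.cos(_y),np.sin(_y),0]);PY=np.array([-np.sin(_y),np.cos(_y),0])
def pw(x,y,z): return np.r_[K,0]+x*PX+y*PY+np.array([0,0,z])
def need(st,target,zdir):
    "target TCP world, tool down with tool z along zdir(or -): tool-frame shift cm, turn deg"
    R=Ro.from_euler("xyz",st["eef_rot"]).as_matrix();out=[]
    zc=min((zdir,-zdir),key=lambda q:-q@R[:,2]);x=np.array([0,0,-1.]);G=np.c_[x,np.cross(zc,x),zc]
    rv=np.degrees(Ro.from_matrix(R.T@G).as_rotvec())
    return R.T@(target-st["eef_pos"])/10,rv,R,G
E
python3 - <<'E'
from h import *
from cell import manip
np.set_printoptions(precision=3,suppress=True)
print("jar",plane("top",467,288,128),"bottle-lid",plane("top",210,262,50),plane("top",240,272,54))
st=manip.read_state()
for zd in(PX,PY):
    for s in (1,-1):
        print(need(st,pw(0,0,100),s*zd)[1:2])
d,rv,R,G=need(st,pw(0,0,38),PY);print(R,"\n",G,d,rv)
print("knob",pw(0,0,38),"handle",pw(185.4,114,208-19))
E
```

```text
jar [ 369.173 -262.27   128.   ] bottle-lid [431.008 214.962  50.   ] [409.896 155.509  54.   ]
(array([27.323, -0.056,  0.011]),)
(array([27.323, -0.056,  0.011]),)
(array([-62.677,  -0.049,  -0.033]),)
(array([-62.677,  -0.049,  -0.033]),)
[[-0.    -0.923  0.386]
 [-0.001  0.386  0.923]
 [-1.     0.    -0.001]] 
 [[ 0.    -0.766 -0.643]
 [ 0.    -0.643  0.766]
 [-1.    -0.     0.   ]] [ 12.774 -48.308 -51.652] [-62.677  -0.049  -0.033]
knob [ 458.5 -155.7   38. ] handle [527.247  50.802 189.   ]
```

Call:
{"op": "jog_arm", "data": {
  "turn": [
    [0,0,0],
    [0,0,0],
    [0,0,0],
    [0,0,0],
    [0,0,0],
    [0,0,0],
    [0,0,0],
    [0,0,0]
  ],
  "dp": [
    [0,-2,-2.1],
    [0,-3.7,-4],
    [0,-3.7,-4],
    [0,-3.7,-4],
    [0,-3.7,-4],
    [0,-3.7,-4],
    [0,-3.7,-4],
    [0,-3.7,-4]
  ],
  "gripper": [0,0,0,0,0,0,0,0],
  "grip_force": 30
}}

```text
clock: 1.1
eef_pos: [355.0, 112.0, 163.9]
eef_rot: [3.094, 1.567, -2.008]
wrist_force: [1.1, -0.0, 0.1]
finger_gap: 93.8
```

Call:
{"op": "jog_arm", "data": {
  "turn": [
    [10.5,0,0],
    [10.5,0,0],
    [10.5,0,0],
    [10.5,0,0],
    [10.5,0,0],
    [10.5,0,0],
    [10.5,0,0],
    [10.5,0,0]
  ],
  "dp": [
    [0,-2,-2.1],
    [0,0,0],
    [0,0,0],
    [0,0,0],
    [0,0,0],
    [0,0,0],
    [0,0,0],
    [0,0,0]
  ],
  "gripper": [0,0,0,0,0,0,0,0]
}}

```text
clock: 2.1
eef_pos: [365.3, 80.3, 162.7]
eef_rot: [-2.103, 1.565, -2.424]
wrist_force: [-0.7, -0.4, -0.1]
finger_gap: 94.6
```

```bash
cat > s.py <<'E'
import sys
from h import *
from cell import manip
np.set_printoptions(precision=3,suppress=True)
st=manip.read_state();x,y,z=map(float,sys.argv[2:5]);zd=PX if sys.argv[1]=="h" else -PY
R=Ro.from_euler("xyz",st["eef_rot"]).as_matrix()
G=np.c_[[0,0,-1.],np.cross(zd,[0,0,-1.]),zd]
q=st["eef_pos"]-np.r_[K,0]
print("t",st["clock"],"press",q@PX,q@PY,q[2],"wf",st["wrist_force"],"gap",st["finger_gap"],"j",st["joints"])
print("dp now(cm)",R.T@(pw(x,y,z)-st["eef_pos"])/10,"dp after turn",G.T@(pw(x,y,z)-st["eef_pos"])/10,"turn",np.degrees(Ro.from_matrix(R.T@G).as_rotvec()))
E
python3 s.py k 0 0 100
```

```text
t 2.1 press 80.25484675838813 240.6852584366919 162.68318663055715 wf [-0.723 -0.385 -0.125] gap 94.55504624057556 j [ 0.121 -0.099  1.967 -0.004  1.278  0.443]
dp now(cm) [  6.321 -19.418  16.309] dp after turn [ 6.268 -8.025 24.069] turn [31.617 -0.091  0.348]
```

Call:
{"op": "jog_arm", "data": {
  "turn": [
    [10.5,0,0],
    [10.5,0,0],
    [10.5,0,0],
    [2,0,0],
    [0,0,0],
    [0,0,0],
    [0,0,0],
    [0,0,0]
  ],
  "dp": [
    [0,0,0],
    [0,0,0],
    [0,0,0],
    [0,-1,3],
    [0,-1.5,5],
    [0,-1.7,5],
    [0,-1.7,5],
    [0,-1.2,3]
  ],
  "gripper": [0,0,0,0,0,0,0,0]
}}

```text
clock: 3.1
eef_pos: [437.4, -134.5, 162.0]
eef_rot: [-1.706, 1.563, -2.625]
wrist_force: [-0.2, -0.7, 0.5]
finger_gap: 94.2
```

```bash
python3 s.py k 0 0 95
```

```text
t 3.1 press -2.5409432090238906 29.83057829688914 162.03440322296825 wf [-0.185 -0.656  0.53 ] gap 94.23305598012149 j [-0.374  0.099  1.77  -0.006  1.276  0.546]
dp now(cm) [6.697 0.441 2.975] dp after turn [6.703 0.254 2.983] turn [-2.638 -0.067  0.422]
```

Call:
{"op": "jog_arm", "data": {
  "turn": [
    [-2.6,0,0.4],
    [0,0,0],
    [0,0,0],
    [0,0,0],
    [0,0,0]
  ],
  "dp": [
    [0,0.3,2.0],
    [2.2,0,1],
    [2.2,0,0],
    [2,0,0],
    [0,0,0]
  ],
  "gripper": [0.5,0.5,0.5,0.5,0.5]
}}

```text
clock: 3.72
eef_pos: [458.1, -159.3, 94.8]
eef_rot: [-2.743, 1.567, 2.665]
wrist_force: [0.3, 0.2, 0.3]
finger_gap: 48.3
```

```bash
python3 s.py k 0 0 38;python3 - <<'E'
from h import *
from cell import camera
for n,c in(("scene",(230,330,320,460)),("top",(150,320,320,490))):
    p,d=camera(n);cv2.imwrite(f"pics/{n}1.png",cv2.resize(p[c[0]:c[1],c[2]:c[3],::-1],None,fx=3,fy=3,interpolation=2))
E
```

```text
t 3.725 press -2.6196898941162052 -2.53411676334446 94.75680162067738 wf [0.295 0.222 0.311] gap 48.31717834080335 j [-0.41   0.233  1.78   0.     1.132  0.465]
dp now(cm) [ 5.676  0.27  -0.233] dp after turn [ 5.676  0.262 -0.253] turn [-0.178 -0.211  0.089]
```

View pics/scene1.png

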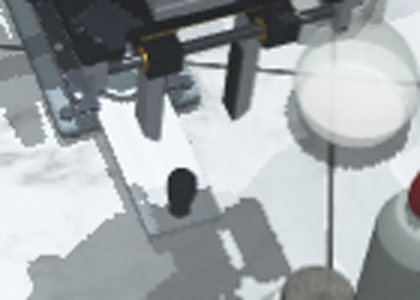

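View pics/top1.png

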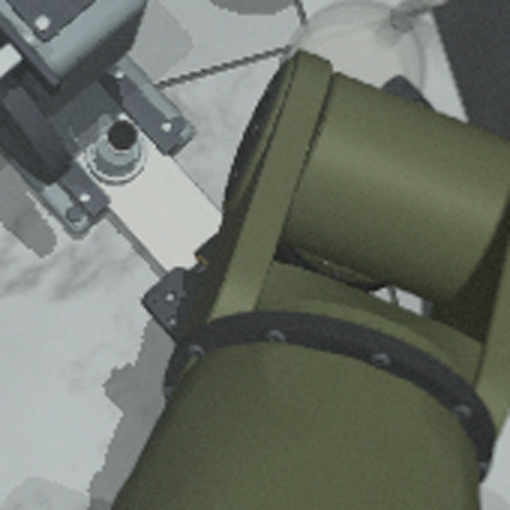

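Call:
{"op": "jog_arm", "data": {
  "turn": [
    [0,0,0],
    [0,0,0],
    [0,0,0],
    [0,0,0],
    [0,0,0]
  ],
  "dp": [
    [1,0.25,-0.25],
    [2,0,0],
    [2,0,0],
    [0.7,0,0],
    [0,0,0]
  ],
  "gripper": [0.5,0.5,0.5,0.5,0.5]
}}

```text
clock: 4.45
eef_pos: [461.0, -155.7, 39.7]
eef_rot: [0.587, 1.567, -0.288]
wrist_force: [-0.6, 0.7, 1.0]
finger_gap: 46.8
```

```bash
python3 s.py k 0 0 38
```

```text
t 4.45 press 1.904699242428798 -1.5729523271258687 39.674192686239714 wf [-0.567  0.682  0.963] gap 46.82440037029061 j [-0.401  0.309  1.831  0.001  0.999  0.474]
dp now(cm) [ 0.166 -0.191 -0.157] dp after turn [ 0.167 -0.19  -0.157] turn [-0.144  0.187 -0.124]
```

Call:
{"op": "jog_arm", "data": {
  "turn": [
    [0,0,0],
    [0,0,0],
    [0,0,0],
    [0,0,0],
    [0,0,0]
  ],
  "dp": [
    [0.1,-0.15,-0.15],
    [0,0,0],
    [0,0,0],
    [0,0,0],
    [0,0,0]
  ],
  "gripper": [0.7,0.8,0.9,1,1],
  "grip_force": 30
}}

```text
clock: 5.08
eef_pos: [459.7, -155.9, 40.5]
eef_rot: [0.532, 1.564, -0.343]
wrist_force: [-0.1, 0.6, 0.3]
finger_gap: 1.8
```

```bash
python3 s.py k 0 0 38
```

```text
t 5.075 press 0.791686844596975 -0.8726908062965293 40.46460125390686 wf [-0.137  0.603  0.302] gap 1.7922031447207791 j [-0.403  0.303  1.836  0.     0.996  0.472]
dp now(cm) [ 0.246 -0.08  -0.089] dp after turn [ 0.246 -0.079 -0.087] turn [-0.146  0.343 -0.201]
```

The fingers shut to 1.8 mm, so they missed the knob. I'll look.

```bash
python3 - <<'E'
from h import *
from cell import camera
for n,c in(("scene",(200,360,280,460)),("top",(150,320,320,490))):
    p,d=camera(n);np.savez(n+"2.npz",p=p,d=d);cv2.imwrite(f"pics/{n}2.png",cv2.resize(p[c[0]:c[1],c[2]:c[3],::-1],None,fx=3.5,fy=3.5,interpolation=2))
E
```

```text
(no output)
```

View pics/scene2.png

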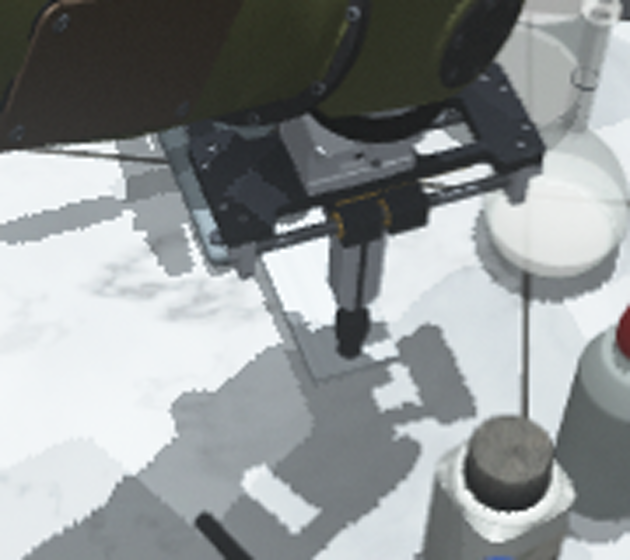

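View pics/top2.png

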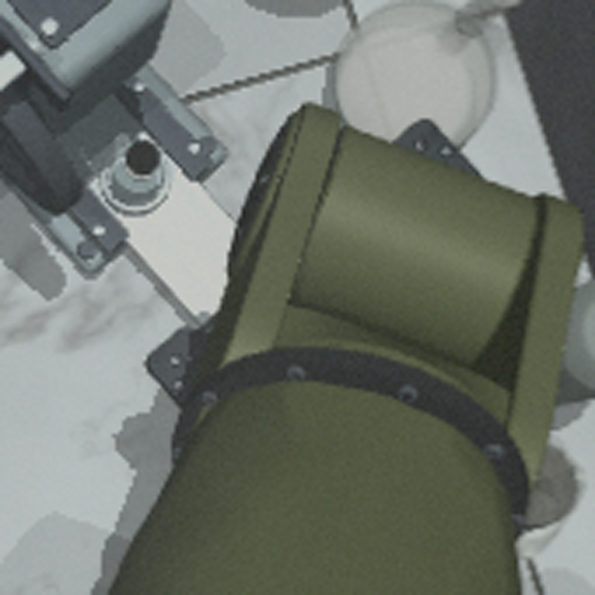

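```bash
python3 - <<'E'
from h import *
a=pix("scene",[[459.7,-155.9,40.5],[459.7,-155.9,59.5],[458.5,-155.7,68],[458.5,-155.7,43]]);print(a,(a-[280,200])*3.5)
for n in ("scene","top"):
  z0=np.load(n+"0.npz");z=np.load(n+"2.npz")
  # knob/ fingers depth along column in scene
  if n=="scene":
    for v in range(268,306,3): print(v,[np.round(dep(n,u,v,z["d"][v,u])).astype(int).tolist() for u in (376,380,384)], z0["p"][v,380],z["p"][v,380])
E
```

```text
[[379.81370819 295.43737429]
 [380.3685899  290.33326774]
 [380.33665255 288.42878364]
 [379.60574186 295.19428445]] [[349.34797865 334.03081001]
 [351.29006466 316.1664371 ]
 [351.17828393 309.50074275]
 [348.6200965  333.17999557]]
268 [[449, -145, 146], [421, -160, 188], [424, -167, 188]] [223 229 231] [41 44 45]
271 [[450, -146, 135], [448, -154, 141], [454, -160, 137]] [223 229 232] [101 105 112]
274 [[448, -147, 128], [445, -155, 136], [456, -161, 125]] [240 245 247] [102 107 113]
277 [[446, -148, 120], [447, -155, 123], [454, -162, 118]] [241 246 248] [102 106 112]
280 [[445, -148, 112], [448, -156, 111], [452, -163, 110]] [238 243 246] [102 106 113]
283 [[446, -149, 101], [448, -157, 103], [453, -163, 98]] [241 245 248] [103 108 115]
286 [[443, -150, 94], [449, -157, 91], [455, -164, 86]] [65 68 72] [ 99 104 110]
289 [[455, -148, 66], [456, -156, 69], [459, -163, 69]] [67 69 75] [45 47 49]
292 [[450, -150, 64], [455, -157, 60], [455, -165, 65]] [65 68 72] [48 49 52]
295 [[451, -150, 52], [448, -159, 60], [453, -166, 57]] [57 60 62] [46 47 49]
298 [[461, -148, 25], [449, -159, 48], [465, -164, 29]] [57 60 62] [44 46 49]
301 [[451, -151, 29], [454, -159, 29], [460, -166, 25]] [61 64 68] [47 50 54]
304 [[444, -154, 28], [447, -161, 28], [450, -169, 29]] [159 168 173] [127 134 139]
```

```bash
python3 - <<'E'
from h import *
z=np.load("scene2.npz");p=z["p"];d=z["d"]
cv2.imwrite("pics/s2z.png",cv2.resize(p[258:310,360:410,::-1],None,fx=11,fy=11,interpolation=0))
for zz in (40,60,70,80,85,90,95,140,190): print(zz,pix("scene",[pw(0.8-8,-0.9,zz),pw(.8,-.9,zz)]).round(1).tolist())
# depth points of finger cols, binned by row
for v in range(262,306,2):
    P=np.array([dep("scene",u,v,d[v,u]) for u in range(376,384)]);q=P.copy();q[:,:2]-=K
    print(v,"x' %.1f y' %.1f z %.1f"%(np.median(q@PX),np.median(q@PY),np.median(P[:,2])))
E
```

```text
40 [[381.2, 298.6], [379.8, 295.6]]
60 [[381.8, 293.3], [380.4, 290.2]]
70 [[382.1, 290.6], [380.7, 287.5]]
80 [[382.4, 287.8], [381.0, 284.7]]
85 [[382.6, 286.4], [381.1, 283.3]]
90 [[382.7, 285.0], [381.3, 281.8]]
95 [[382.9, 283.5], [381.4, 280.4]]
140 [[384.4, 270.3], [382.9, 267.1]]
190 [[386.1, 254.4], [384.6, 251.1]]
262 x' -27.4 y' 20.9 z 199.9
264 x' -30.7 y' 22.2 z 199.3
266 x' -32.0 y' 22.4 z 194.6
268 x' -32.1 y' 19.9 z 188.7
270 x' -9.0 y' 14.1 z 146.7
272 x' -8.6 y' 12.0 z 140.0
274 x' -7.0 y' 9.4 z 131.4
276 x' -8.3 y' 9.0 z 125.8
278 x' -8.2 y' 8.0 z 118.4
280 x' -7.5 y' 7.7 z 111.5
282 x' -8.3 y' 10.2 z 107.2
284 x' -7.8 y' 6.6 z 98.2
286 x' -7.7 y' 6.2 z 91.6
288 x' -0.7 y' 3.9 z 69.2
290 x' -2.6 y' 3.1 z 67.4
292 x' -6.7 y' 3.3 z 65.5
294 x' -8.6 y' 5.0 z 59.9
296 x' -7.8 y' 4.4 z 52.5
298 x' -8.6 y' 3.8 z 45.9
300 x' -5.1 y' 2.0 z 32.0
302 x' -7.1 y' 2.2 z 27.5
304 x' -11.0 y' 3.3 z 27.4
```

View pics/s2z.png

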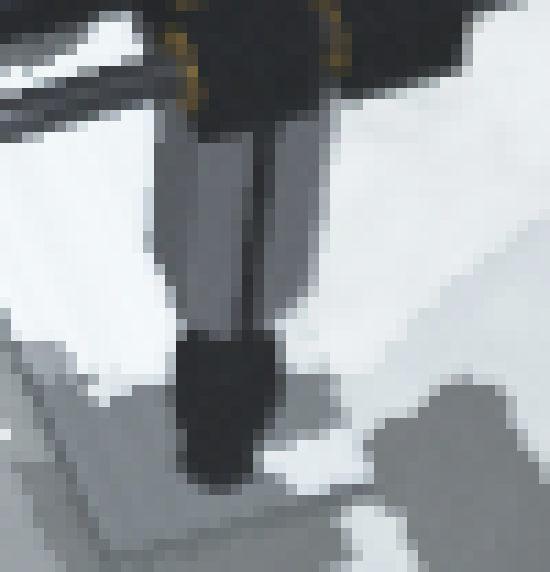

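The shut fingertips sit near z ≈ 83 (they end at about pixel (381,287), right at the knob's top), while the state says 40. So the reported TCP is about 43 mm low in z, though x and y agree. I'll open, descend part way and re-measure.

Call:
{"op": "jog_arm", "data": {
  "turn": [
    [0,0,0],
    [0,0,0],
    [0,0,0],
    [0,0,0]
  ],
  "dp": [
    [0,0,0],
    [0,0,0],
    [0,0,0],
    [0,0,0]
  ],
  "gripper": [0.5,0.5,0.5,0.5]
}}

```text
clock: 5.68
eef_pos: [459.6, -155.8, 40.3]
eef_rot: [0.534, 1.564, -0.341]
wrist_force: [0.3, 0.2, -0.3]
finger_gap: 37.3
```

Call:
{"op": "jog_arm", "data": {
  "turn": [
    [0,0,0],
    [0,0,0],
    [0,0,0]
  ],
  "dp": [
    [1,-0.1,0],
    [1.7,0,0],
    [0,0,0]
  ],
  "gripper": [0.5,0.5,0.5]
}}

```text
clock: 6.05
eef_pos: [458.6, -156.5, 11.6]
eef_rot: [0.539, 1.565, -0.336]
wrist_force: [0.7, -1.2, 1.1]
finger_gap: 46.7
```

```bash
python3 s.py k 0 0 38;python3 - <<'E'
from h import *
from cell import camera
n="scene"
p,d=camera(n);np.savez(n+"3.npz",p=p,d=d);cv2.imwrite(f"pics/{n}3.png",cv2.resize(p[250:320,340:420,::-1],None,fx=8,fy=8,interpolation=0))
E
```

```text
t 6.05 press -0.39624329850748874 -0.6993313175713959 11.550736853538885 wf [ 0.726 -1.188  1.089] gap 46.712600550561916 j [-0.405  0.349  1.856  0.001  0.931  0.47 ]
dp now(cm) [-2.645  0.048 -0.056] dp after turn [-2.645  0.04  -0.07 ] turn [-0.14   0.304 -0.181]
```

View pics/scene3.png

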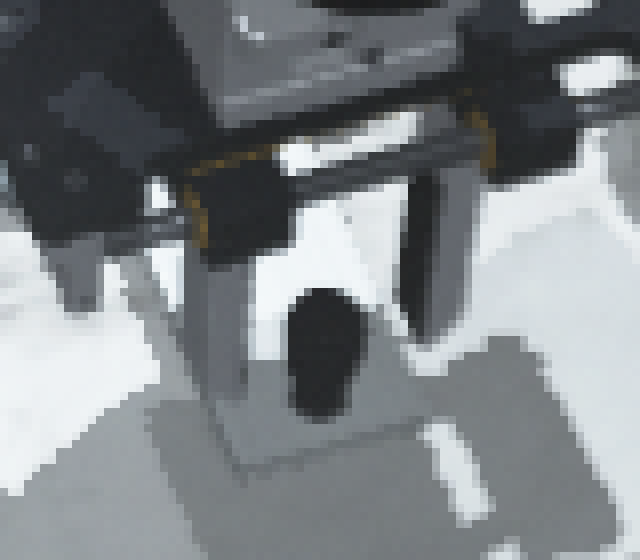

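```bash
python3 - <<'E'
from h import *
d=np.load("scene3.npz")["d"]
for u,v in((367.5,300),(364.5,299.5),(369.5,299.5),(393.7,293),(396,290.5)):
    o,r=ray("scene",u,v);s=((pw(-8.4,0,0)-o)@PX)/(r@PX);P=o+s*r;q=P-np.r_[K,0];print(u,v,"y' %.1f z %.1f"%(q@PY,P[2]))
for u,v in((367,297),(366,298),(368,298),(395,290),(394,291)):
    P=dep("scene",u,v,d[v,u]);q=P-np.r_[K,0];print(u,v,q@PX,q@PY,P[2])
E
```

```text
367.5 300 y' 30.2 z 51.8
364.5 299.5 y' 36.9 z 56.9
369.5 299.5 y' 25.8 z 51.5
393.7 293 y' -27.5 z 50.2
396 290.5 y' -31.9 z 57.3
367 297 -10.560232529561807 32.75771430182911 67.30654129736979
366 298 -7.612987634225916 33.50185103638662 59.68140553394312
368 298 -9.624960115147521 29.977949324861665 60.91362787976777
395 290 -10.936369998267423 -28.051191038354396 64.54518186960581
394 291 -8.484422788644036 -27.433002307700125 57.700140041367035
```

Call:
{"op": "jog_arm", "data": {
  "turn": [
    [0,0,0],
    [0,0,0],
    [0,0,0],
    [0,0,0],
    [0,0,0],
    [0,0,0],
    [0,0,0]
  ],
  "dp": [
    [0.6,0,0],
    [0.6,0,0],
    [0,0,0],
    [0,0,0],
    [0,0,0],
    [0,0,0],
    [0,0,0]
  ],
  "gripper": [0.5,0.5,0.6,0.75,0.8,1,1],
  "grip_force": 30
}}

```text
clock: 6.98
eef_pos: [460.0, -157.2, 0.5]
eef_rot: [0.498, 1.561, -0.377]
wrist_force: [0.9, -0.5, -2.7]
finger_gap: 19.5
```

```bash
python3 s.py k 0 0 -1
```

```text
t 6.975 press 0.18147286980613966 -2.1472717979889744 0.5271902385925176 wf [ 0.927 -0.499 -2.746] gap 19.482584569624834 j [-0.405  0.368  1.861  0.     0.903  0.47 ]
dp now(cm) [ 0.151 -0.019 -0.216] dp after turn [ 0.153 -0.018 -0.215] turn [-0.143  0.488 -0.265]
```

Call:
{"op": "jog_arm", "data": {
  "turn": [
    [0,0,0],
    [0,0,0],
    [0,0,0],
    [0,0,0]
  ],
  "dp": [
    [0,0.3,0],
    [0,0.8,0],
    [0,0.8,0],
    [0,0.8,0]
  ],
  "gripper": [1,1,1,1]
}}

```text
clock: 7.48
eef_pos: [481.7, -139.1, 0.5]
eef_rot: [0.441, 1.562, -0.434]
wrist_force: [0.4, -2.6, -2.1]
finger_gap: 19.7
```

```bash
python3 s.py k 50 0 -1
```

```text
t 7.475 press 28.38080646814972 -2.208982822439634 0.5427603370763839 wf [ 0.396 -2.581 -2.087] gap 19.71762861219696 j [-0.354  0.397  1.818 -0.001  0.917  0.522]
dp now(cm) [ 0.161  2.161 -0.229] dp after turn [ 0.154  2.162 -0.221] turn [-0.174  0.47  -0.221]
```

Call:
{"op": "jog_arm", "data": {
  "turn": [
    [0,0,0],
    [0,0,0],
    [0,0,0]
  ],
  "dp": [
    [0,0.7,0],
    [0,0.7,0],
    [0,0.3,0]
  ],
  "gripper": [1,1,1]
}}

```text
clock: 7.85
eef_pos: [496.1, -127.1, 0.5]
eef_rot: [0.433, 1.562, -0.442]
wrist_force: [0.3, -3.2, -1.7]
finger_gap: 19.5
```

Call:
{"op": "jog_arm", "data": {
  "turn": [
    [0,0,0],
    [0,0,0],
    [0,0,0]
  ],
  "dp": [
    [0,0.1,0],
    [0,0.1,0],
    [0,0.1,0]
  ],
  "gripper": [1,1,1]
}}

```text
clock: 8.22
eef_pos: [498.4, -125.1, 0.5]
eef_rot: [0.429, 1.562, -0.446]
wrist_force: [0.1, -1.7, -2.3]
finger_gap: 19.9
```

```bash
python3 s.py k 50 0 -1
```

```text
t 8.225 press 50.22451670070333 -2.232167663837208 0.5350644309127586 wf [ 0.098 -1.721 -2.26 ] gap 19.921678092443923 j [-0.317  0.42   1.783 -0.001  0.929  0.559]
dp now(cm) [ 0.152 -0.024 -0.224] dp after turn [ 0.154 -0.022 -0.223] turn [-0.132  0.478 -0.218]
```

Call:
{"op": "jog_arm", "data": {
  "turn": [
    [0,0,0],
    [0,0,0]
  ],
  "dp": [
    [0,0.1,0],
    [0,0.1,0]
  ],
  "gripper": [1,1]
}}

```text
clock: 8.48
eef_pos: [499.9, -123.9, 0.5]
eef_rot: [0.425, 1.562, -0.45]
wrist_force: [1.4, -2.8, -2.2]
finger_gap: 19.3
```

Call:
{"op": "jog_arm", "data": {
  "turn": [
    [0,0,0],
    [0,0,0]
  ],
  "dp": [
    [0,0.1,0],
    [0,0.1,0]
  ],
  "gripper": [1,1]
}}

```text
clock: 8.72
eef_pos: [501.5, -122.6, 0.6]
eef_rot: [0.427, 1.562, -0.449]
wrist_force: [0.1, -2.6, -2.5]
finger_gap: 19.9
```

Call:
{"op": "jog_arm", "data": {
  "turn": [
    [0,0,0],
    [0,0,0]
  ],
  "dp": [
    [0,0.1,0],
    [0,0.1,0]
  ],
  "gripper": [1,1]
}}

```text
clock: 8.98
eef_pos: [503.2, -121.2, 0.6]
eef_rot: [0.424, 1.562, -0.451]
wrist_force: [0.3, -3.0, -2.0]
finger_gap: 19.4
```

```bash
python3 s.py k 50 0 -1
```

```text
t 8.975 press 56.40444772911038 -2.2516594757492014 0.5511154235657983 wf [ 0.279 -3.031 -2.018] gap 19.419139163243866 j [-0.306  0.427  1.773 -0.002  0.933  0.57 ]
dp now(cm) [ 0.151 -0.642 -0.225] dp after turn [ 0.155 -0.64  -0.225] turn [-0.151  0.471 -0.212]
```

Call:
{"op": "jog_arm", "data": {
  "turn": [
    [0,0,0],
    [0,0,0]
  ],
  "dp": [
    [0,0.1,0],
    [0,0.1,0]
  ],
  "gripper": [1,1]
}}

```text
clock: 9.22
eef_pos: [504.1, -120.3, 0.5]
eef_rot: [0.251, 1.563, -0.624]
wrist_force: [-9.0, -10.5, 2.3]
finger_gap: 19.6
```

Call:
{"op": "jog_arm", "data": {
  "turn": [
    [0,0,0],
    [0,0,0]
  ],
  "dp": [
    [0,0.1,0],
    [0,0.1,0]
  ],
  "gripper": [1,1]
}}

```text
clock: 9.48
eef_pos: [503.9, -120.5, 0.5]
eef_rot: [-0.329, 1.564, -1.203]
wrist_force: [-6.6, -9.0, 1.9]
finger_gap: 19.5
```

Call:
{"op": "jog_arm", "data": {
  "turn": [
    [0,0,0],
    [0,0,0]
  ],
  "dp": [
    [0,0.1,0],
    [0,0.1,0]
  ],
  "gripper": [1,1]
}}

```text
clock: 9.72
eef_pos: [503.7, -120.5, 0.5]
eef_rot: [-0.859, 1.562, -1.734]
wrist_force: [-6.9, -9.3, 1.5]
finger_gap: 19.5
```

```bash
python3 s.py k 50 0 -1
```

```text
t 9.725 press 57.21728252125597 -2.1199100918970073 0.5051872422307396 wf [-6.857 -9.337  1.463] gap 19.500616421311566 j [-0.301  0.433  1.764 -0.01   0.943  0.58 ]
dp now(cm) [ 0.154 -0.721 -0.211] dp after turn [ 0.151 -0.722 -0.212] turn [-0.135  0.316  0.367]
```

Call:
{"op": "jog_arm", "data": {
  "turn": [
    [0,0,0],
    [0,0,0],
    [0,0,0],
    [0,0,0],
    [0,0,0],
    [0,0,0],
    [0,0,0],
    [0,0,0]
  ],
  "dp": [
    [0,0,0],
    [0,0,0],
    [0,0,0],
    [-1,0,0],
    [-3,0,0],
    [-5,0,0],
    [-5,0,0],
    [-5,0,0]
  ],
  "gripper": [0.7,0.5,0.5,0.5,0.5,0.5,0.5,0.5]
}}

```text
clock: 10.72
eef_pos: [502.6, -117.4, 196.1]
eef_rot: [-1.501, 1.563, -2.376]
wrist_force: [0.3, -0.9, -0.0]
finger_gap: 46.7
```

```bash
python3 s.py h 60 130 210; python3 - <<'E'
from h import *
from cell import camera
for n,c in(("scene",(130,310,270,430)),("top",(90,270,250,430))):
    p,d=camera(n);np.savez(n+"4.npz",p=p,d=d);cv2.imwrite(f"pics/{n}4.png",cv2.resize(p[c[0]:c[1],c[2]:c[3],::-1],None,fx=3.3,fy=3.3,interpolation=2))
E
```

```text
t 10.725 press 58.34410259919042 0.9840657530487346 196.09908469874657 wf [ 0.293 -0.93  -0.028] gap 46.74818526071486 j [-0.296  0.204  1.569 -0.007  1.372  0.58 ]
dp now(cm) [ -1.398   0.13  -12.901] dp after turn [-1.39  12.902  0.166] turn [-90.108  -0.329   0.378]
```

View pics/scene4.png

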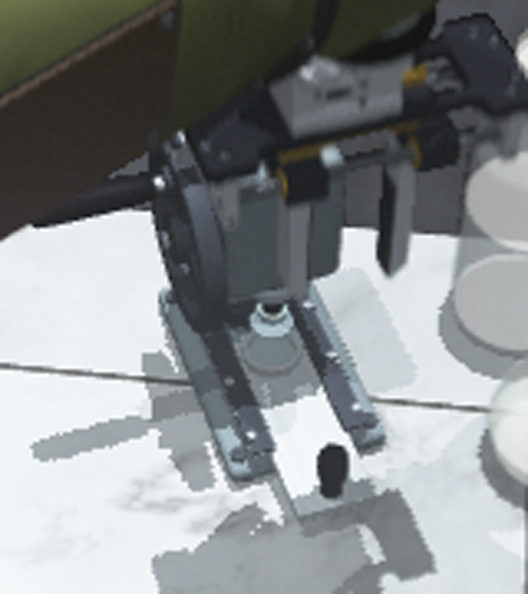

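```bash
python3 - <<'E'
from h import *
d=np.load("scene4.npz")["d"]
for u,v in((388.8,213.3),(358.5,222)):
    o,r=ray("scene",u,v);s=((pw(50,0,0)-o)@PX)/(r@PX);P=o+s*r;q=P-np.r_[K,0];print(u,v,"y' %.1f z %.1f"%(q@PY,P[2]))
E
```

```text
388.8 213.3 y' -25.5 z 234.6
358.5 222 y' 34.2 z 231.6
```

Call:
{"op": "jog_arm", "data": {
  "turn": [
    [0,0,0],
    [0,0,0],
    [0,0,0],
    [0,0,0],
    [-10,0,0],
    [-10,0,0],
    [-10,0,0],
    [-10,0,0]
  ],
  "dp": [
    [-1,0,-2],
    [-1,0,-4],
    [0,0,-4],
    [0,0,-3],
    [0,0,0],
    [0,0,0],
    [0,0,0],
    [0,0,0]
  ],
  "gripper": [0.5,0.5,0.5,0.5,0.5,0.5,0.5,0.5]
}}

```text
clock: 11.82
eef_pos: [417.3, -14.1, 220.9]
eef_rot: [-0.724, 1.561, -0.879]
wrist_force: [-0.0, -1.3, -0.7]
finger_gap: 47.0
```

Call:
{"op": "jog_arm", "data": {
  "turn": [
    [-10,0,0],
    [-10,0,0],
    [-10,0,0],
    [-10,0,0],
    [-8,0,0],
    [0,0,0]
  ],
  "dp": [
    [0,0,0],
    [0,0,0],
    [0,0,0],
    [0,0,0],
    [0,0,0],
    [0,0,0]
  ],
  "gripper": [0.5,0.5,0.5,0.5,0.5,0.5]
}}

```text
clock: 12.58
eef_pos: [416.2, -13.5, 221.1]
eef_rot: [-1.526, 1.561, -0.814]
wrist_force: [-0.4, -0.3, -0.4]
finger_gap: 46.9
```

```bash
python3 s.py h 185 116 210
```

```text
t 12.575 press 58.98332090243993 136.17067286709434 221.1102124489413 wf [-0.375 -0.311 -0.409] gap 46.883141454540564 j [-0.116 -0.052  1.787 -0.006  1.4   -0.827]
dp now(cm) [ 1.137 -2.179 12.572] dp after turn [ 1.111 -2.017 12.602] turn [0.786 0.028 0.536]
```

Call:
{"op": "jog_arm", "data": {
  "turn": [
    [0.8,0,0.5],
    [0,0,0],
    [0,0,0],
    [0,0,0],
    [0,0,0]
  ],
  "dp": [
    [0,0,2],
    [0,-1,4],
    [0,-1,4],
    [0,0,2.5],
    [0,0,0]
  ],
  "gripper": [0.5,0.5,0.5,0.5,0.5]
}}

```text
clock: 13.2
eef_pos: [527.8, 53.1, 221.3]
eef_rot: [-0.64, 1.57, 0.038]
wrist_force: [0.0, -0.2, 0.4]
finger_gap: 46.8
```

```bash
python3 s.py h 185 116 150; python3 - <<'E'
from h import *
from cell import camera
for n,c in(("scene",(130,310,250,410)),("top",(90,270,230,410))):
    p,d=camera(n);np.savez(n+"5.npz",p=p,d=d);cv2.imwrite(f"pics/{n}5.png",cv2.resize(p[c[0]:c[1],c[2]:c[3],::-1],None,fx=3.3,fy=3.3,interpolation=2))
E
```

```text
t 13.2 press 187.26640841959687 115.4364948591373 221.32931172686216 wf [ 0.029 -0.239  0.371] gap 46.8415729406426 j [ 0.031  0.217  1.495  0.     1.428 -0.646]
dp now(cm) [ 7.133  0.057 -0.235] dp after turn [ 7.133  0.056 -0.227] turn [-1.171  0.058  0.044]
```

View pics/scene5.png

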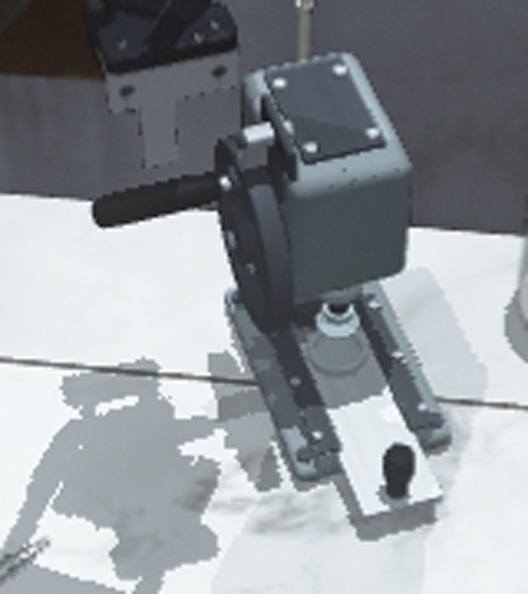

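View pics/top5.png

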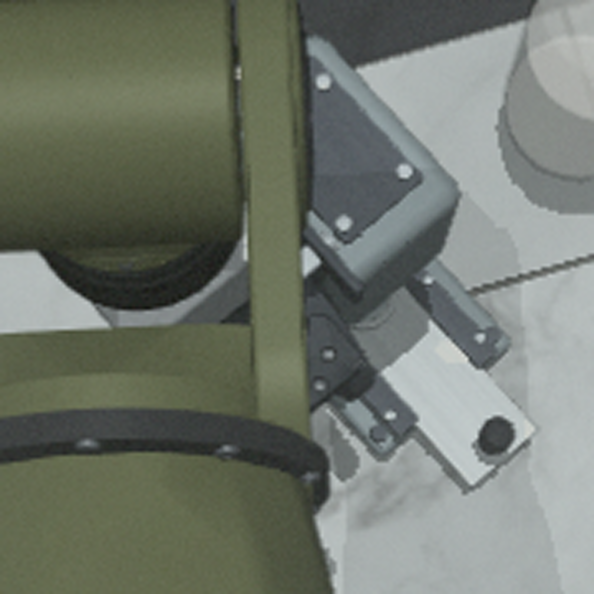

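Call:
{"op": "jog_arm", "data": {
  "turn": [
    [-1.2,0,0],
    [0,0,0],
    [0,0,0],
    [0,0,0],
    [0,0,0]
  ],
  "dp": [
    [1,0,-0.2],
    [2.5,0,0],
    [2.5,0,0],
    [1,0,0],
    [0,0,0]
  ],
  "gripper": [0.5,0.5,0.5,0.5,0.5]
}}

```text
clock: 13.92
eef_pos: [523.1, 48.6, 149.8]
eef_rot: [-0.764, 1.567, -0.067]
wrist_force: [0.5, -0.4, 0.7]
finger_gap: 47.1
```

```bash
python3 s.py h 185 115 150; python3 - <<'E'
from h import *
from cell import camera
for n,c in(("scene",(130,250,250,370)),):
    p,d=camera(n);np.savez(n+"6.npz",p=p,d=d);cv2.imwrite(f"pics/{n}6.png",cv2.resize(p[c[0]:c[1],c[2]:c[3],::-1],None,fx=5,fy=5,interpolation=2))
E
```

```text
t 13.925 press 180.83252918338215 114.96316237616142 149.7648354817954 wf [ 0.547 -0.36   0.669] gap 47.07503938186346 j [ 0.023  0.257  1.614 -0.     1.267 -0.674]
dp now(cm) [-0.023  0.004  0.417] dp after turn [-0.024  0.004  0.417] turn [-0.045  0.141  0.135]
```

View pics/scene6.png

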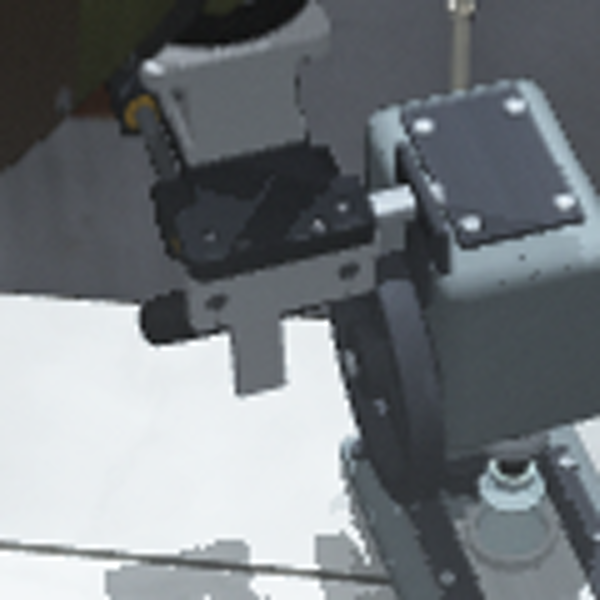

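Call:
{"op": "jog_arm", "data": {
  "turn": [
    [0,0,0],
    [0,0,0]
  ],
  "dp": [
    [0,0,0.4],
    [0,0,0.15]
  ],
  "gripper": [0.5,0.5]
}}

```text
clock: 14.22
eef_pos: [528.5, 52.3, 151.8]
eef_rot: [-0.722, 1.564, -0.024]
wrist_force: [0.4, 1.4, -0.2]
finger_gap: 46.7
```

```bash
python3 s.py h 186 115 150
```

```text
t 14.225 press 187.30198443711848 114.34987649792355 151.8184756174816 wf [ 0.411  1.411 -0.2  ] gap 46.66200283957597 j [ 0.03   0.265  1.599 -0.     1.271 -0.667]
dp now(cm) [ 0.181  0.066 -0.131] dp after turn [ 0.182  0.065 -0.13 ] turn [-0.051  0.283  0.249]
```

Call:
{"op": "jog_arm", "data": {
  "turn": [
    [0,0,0],
    [0,0,0],
    [0,0,0],
    [0,0,0],
    [0,0,0],
    [0,0,0]
  ],
  "dp": [
    [0.15,0,-0.1],
    [0,0,0],
    [0,0,0],
    [0,0,0],
    [0,0,0],
    [0,0,0]
  ],
  "gripper": [0.6,0.7,0.75,0.8,1,1],
  "grip_force": 35
}}

```text
clock: 14.98
eef_pos: [527.9, 51.7, 150.7]
eef_rot: [-0.721, 1.564, -0.023]
wrist_force: [-0.7, -0.4, -0.2]
finger_gap: 19.6
```

```bash
python3 s.py h 186 115 150
```

```text
t 14.975 press 186.48128835667563 114.31140733374681 150.6689246791888 wf [-0.736 -0.435 -0.226] gap 19.606965605628794 j [ 0.029  0.264  1.603 -0.     1.268 -0.669]
dp now(cm) [ 0.066  0.069 -0.049] dp after turn [ 0.067  0.069 -0.048] turn [-0.035  0.309  0.271]
```

```bash
cat > c.py <<'E'
import sys,os
from h import *
from cell import manip
np.set_printoptions(precision=2,suppress=True)
d=float(sys.argv[1]);n=int(sys.argv[2])
st=manip.read_state();q=st["eef_pos"]-np.r_[K,0];R=Ro.from_euler("xyz",st["eef_rot"]).as_matrix()
x,y,z=q@PX,q@PY,q[2]
L=np.loadtxt("log.txt").reshape(-1,2).tolist() if os.path.exists("log.txt") else []
L.append([x,z]);np.savetxt("log.txt",L)
xc,zc=179.5,107.3
if len(L)>3:
    from scipy.optimize import least_squares
    A=np.array(L);s=least_squares(lambda c:np.r_[np.hypot(A[:,0]-c[0],A[:,1]-c[1])-44,(c-[179.5,107.3])*.3],[xc,zc]);xc,zc=s.x;print("c",s.x,"res",s.fun)
ph=np.arctan2(x-xc,z-zc)%(2*np.pi)
f=st["wrist_force"];t=np.cos(ph)*PX-np.sin(ph)*np.array([0,0,1]);r=np.sin(ph)*PX+np.cos(ph)*np.array([0,0,1])
print("t %.2f phi %.3f w %.3f r %.1f y %.1f z %.1f f_tan %.1f f_rad %.1f f_y %.1f gap %.1f"%(st["clock"],ph,ph-.083,np.hypot(x-xc,z-zc),y,z,f@t,f@r,f@PY,st["finger_gap"]))
for i in range(n):
    a,b=ph+i*d,ph+(i+1)*d
    w=44*((np.sin(b)-np.sin(a))*PX+(np.cos(b)-np.cos(a))*np.array([0,0,1]));print((R.T@w/10).round(2).tolist())
print("j",st["joints"])
E
python3 c.py 0.12 4
```

```text
t 14.97 phi 0.160 w 0.077 r 43.9 y 114.3 z 150.7 f_tan -0.8 f_rad -0.4 f_y 0.1 gap 19.6
[0.12, 0.0, 0.51]
[0.18, 0.0, 0.5]
[0.24, 0.0, 0.47]
[0.29, 0.0, 0.44]
j [ 0.03  0.26  1.6  -0.    1.27 -0.67]
```

Call:
{"op": "jog_arm", "data": {
  "turn": [
    [0,0,0],
    [0,0,0],
    [0,0,0],
    [0,0,0]
  ],
  "dp": [
    [0.12,0,0.51],
    [0.18,0,0.5],
    [0.24,0,0.47],
    [0.29,0,0.44]
  ],
  "gripper": [1,1,1,1]
}}

```text
clock: 15.48
eef_pos: [543.3, 64.6, 142.0]
eef_rot: [-0.787, 1.564, -0.089]
wrist_force: [-1.3, -2.4, -0.8]
finger_gap: 19.6
```

```bash
python3 c.py 0.12 6
```

```text
t 15.47 phi 0.664 w 0.581 r 44.0 y 114.3 z 142.0 f_tan -1.5 f_rad -2.1 f_y -1.0 gap 19.6
[0.35, 0.0, 0.39]
[0.4, 0.0, 0.35]
[0.43, 0.0, 0.3]
[0.47, 0.0, 0.24]
[0.49, 0.0, 0.19]
[0.51, 0.0, 0.13]
j [ 0.05  0.31  1.57 -0.    1.26 -0.64]
```

Call:
{"op": "jog_arm", "data": {
  "turn": [
    [0,0,0],
    [0,0,0],
    [0,0,0],
    [0,0,0],
    [0,0,0],
    [0,0,0]
  ],
  "dp": [
    [0.35,0,0.39],
    [0.4,0,0.35],
    [0.43,0,0.3],
    [0.47,0,0.24],
    [0.49,0,0.19],
    [0.51,0,0.13]
  ],
  "gripper": [1,1,1,1,1,1]
}}

```text
clock: 16.23
eef_pos: [556.1, 75.3, 113.2]
eef_rot: [-1.005, 1.566, -0.308]
wrist_force: [-6.4, -4.1, 4.7]
finger_gap: 19.5
```

```bash
python3 c.py 0.12 6
```

```text
t 16.23 phi 1.436 w 1.353 r 44.1 y 114.3 z 113.2 f_tan -5.6 f_rad -6.8 f_y 1.0 gap 19.5
[0.53, 0.0, 0.04]
[0.53, 0.0, -0.02]
[0.52, 0.0, -0.09]
[0.51, 0.0, -0.15]
[0.48, 0.0, -0.21]
[0.46, 0.0, -0.27]
j [ 0.07  0.37  1.56 -0.    1.21 -0.63]
```

Call:
{"op": "jog_arm", "data": {
  "turn": [
    [0,0,0],
    [0,0,0],
    [0,0,0],
    [0,0,0],
    [0,0,0],
    [0,0,0]
  ],
  "dp": [
    [0.53,0,0.02],
    [0.53,0,-0.04],
    [0.52,0,-0.1],
    [0.51,0,-0.17],
    [0.48,0,-0.23],
    [0.46,0,-0.29]
  ],
  "gripper": [1,1,1,1,1,1]
}}

```text
clock: 16.98
eef_pos: [552.0, 71.7, 84.7]
eef_rot: [-0.563, 1.559, 0.134]
wrist_force: [-2.5, 2.0, 6.7]
finger_gap: 19.8
```

```bash
python3 c.py 0.12 6
```

```text
c [179.77 107.11] res [ 0.07  0.01 -0.12  0.15  0.08 -0.06]
t 16.98 phi 2.103 w 2.020 r 44.1 y 114.1 z 84.7 f_tan -5.5 f_rad -3.9 f_y 3.2 gap 19.8
[0.44, 0.0, -0.3]
[0.4, 0.0, -0.35]
[0.35, 0.0, -0.39]
[0.3, 0.0, -0.43]
[0.25, 0.0, -0.47]
[0.19, 0.0, -0.49]
j [ 0.06  0.39  1.6   0.    1.14 -0.64]
```

Call:
{"op": "jog_arm", "data": {
  "turn": [
    [0,0,0],
    [0,0,0],
    [0,0,0],
    [0,0,0],
    [0,0,0],
    [0,0,0]
  ],
  "dp": [
    [0.44,0,-0.32],
    [0.4,0,-0.36],
    [0.35,0,-0.41],
    [0.3,0,-0.45],
    [0.25,0,-0.48],
    [0.19,0,-0.5]
  ],
  "gripper": [1,1,1,1,1,1]
}}

```text
clock: 17.73
eef_pos: [539.0, 60.5, 68.0]
eef_rot: [-0.356, 1.54, 0.342]
wrist_force: [6.6, 6.3, -4.8]
finger_gap: 20.2
```

```bash
python3 c.py 0.12 6
```

```text
c [179.83 107.02] res [ 0.16  0.05 -0.16  0.05  0.19  0.1  -0.09]
t 17.73 phi 2.652 w 2.569 r 44.2 y 113.9 z 68.0 f_tan -5.8 f_rad 8.5 f_y 0.6 gap 20.2
[0.21, 0.0, -0.49]
[0.15, 0.0, -0.51]
[0.08, 0.0, -0.52]
[0.02, 0.0, -0.53]
[-0.04, -0.0, -0.53]
[-0.1, -0.0, -0.52]
j [ 0.04  0.36  1.68  0.01  1.07 -0.66]
```

Call:
{"op": "jog_arm", "data": {
  "turn": [
    [0,0,0],
    [0,0,0],
    [0,0,0],
    [0,0,0]
  ],
  "dp": [
    [0.24,0,-0.53],
    [0.2,0,-0.55],
    [0.15,0,-0.56],
    [0.1,0,-0.57]
  ],
  "gripper": [1,1,1,1]
}}

```text
clock: 18.23
eef_pos: [526.3, 49.5, 63.1]
eef_rot: [-0.327, 1.526, 0.372]
wrist_force: [-0.1, 5.1, 8.0]
finger_gap: 19.7
```

```bash
python3 c.py 0.12 6; python3 s.py h 186 115 150
```

```text
c [179.83 106.98] res [ 0.19  0.08 -0.16  0.03  0.16  0.09  0.1  -0.1 ]
t 18.23 phi 3.050 w 2.967 r 44.1 y 113.6 z 63.1 f_tan -3.9 f_rad -7.7 f_y 4.0 gap 19.7
[-0.01, 0.0, -0.53]
[-0.07, -0.0, -0.52]
[-0.13, -0.0, -0.51]
[-0.19, -0.0, -0.49]
[-0.25, -0.0, -0.47]
[-0.3, -0.0, -0.43]
j [ 0.02  0.34  1.73  0.02  1.03 -0.69]
t 18.225 press 183.84841165191958 113.64494445778455 63.070912185824945 wf [-0.114  5.082  8.033] gap 19.671553742702056 j [ 0.015  0.336  1.73   0.018  1.034 -0.692]
dp now(cm) [-8.677  0.012  0.58 ] dp after turn [-8.693  0.136  0.215] turn [0.045 2.408 0.815]
```

Call:
{"op": "jog_arm", "data": {
  "turn": [
    [0,0.4,0.1],
    [0,0.4,0.1],
    [0,0.4,0.1],
    [0,0.4,0.1],
    [0,0.4,0.1]
  ],
  "dp": [
    [-0.02,0,-0.35],
    [-0.06,0,-0.35],
    [-0.12,0,-0.5],
    [-0.18,0,-0.49],
    [-0.25,0,-0.47]
  ],
  "gripper": [1,1,1,1,1]
}}

```text
clock: 18.85
eef_pos: [507.9, 35.0, 67.6]
eef_rot: [-0.733, 1.566, -0.034]
wrist_force: [-2.9, -1.8, -3.3]
finger_gap: 19.6
```

```bash
python3 c.py 0.12 6; python3 s.py h 186 115 150 | tail -1
```

```text
c [179.85 107.01] res [ 0.16  0.04 -0.19  0.03  0.18  0.12 -0.11  0.1  -0.09]
t 18.85 phi 3.600 w 3.517 r 43.9 y 114.4 z 67.6 f_tan 1.6 f_rad 4.5 f_y 0.5 gap 19.6
[-0.26, -0.0, -0.46]
[-0.32, -0.0, -0.42]
[-0.36, -0.0, -0.38]
[-0.41, -0.0, -0.34]
[-0.44, -0.0, -0.28]
[-0.48, -0.0, -0.23]
j [-0.    0.31  1.75 -0.    1.08 -0.7 ]
dp now(cm) [-8.226  0.033  2.587] dp after turn [-8.236  0.062  2.557] turn [0.036 0.21  0.189]
```

Call:
{"op": "jog_arm", "data": {
  "turn": [
    [0,0,0],
    [0,0,0],
    [0,0,0],
    [0,0,0],
    [0,0,0],
    [0,0,0]
  ],
  "dp": [
    [-0.25,0,-0.46],
    [-0.31,0,-0.42],
    [-0.36,0,-0.38],
    [-0.41,0,-0.33],
    [-0.44,0,-0.27],
    [-0.48,0,-0.22]
  ],
  "gripper": [1,1,1,1,1,1]
}}

```text
clock: 19.6
eef_pos: [490.9, 20.9, 91.9]
eef_rot: [-0.642, 1.565, 0.056]
wrist_force: [0.5, 2.1, -3.2]
finger_gap: 19.3
```

```bash
python3 c.py 0.12 6; python3 s.py h 186 115 150 | tail -1
```

```text
c [179.8 107. ] res [ 0.18  0.08 -0.14  0.06  0.19  0.12 -0.14  0.13  0.09 -0.09]
t 19.60 phi 4.363 w 4.280 r 44.1 y 114.4 z 91.9 f_tan -3.6 f_rad -0.5 f_y 1.3 gap 19.3
[-0.51, -0.0, -0.15]
[-0.52, -0.0, -0.09]
[-0.53, -0.0, -0.02]
[-0.53, -0.0, 0.04]
[-0.52, -0.0, 0.1]
[-0.5, -0.0, 0.16]
j [-0.03  0.24  1.77  0.    1.12 -0.73]
dp now(cm) [-5.79   0.033  4.793] dp after turn [-5.812  0.056  4.766] turn [0.027 0.269 0.201]
```

Call:
{"op": "jog_arm", "data": {
  "turn": [
    [0,0,0],
    [0,0,0],
    [0,0,0],
    [0,0,0],
    [0,0,0],
    [0,0,0]
  ],
  "dp": [
    [-0.51,0,-0.15],
    [-0.52,0,-0.09],
    [-0.53,0,-0.02],
    [-0.53,0,0.04],
    [-0.52,0,0.1],
    [-0.5,0,0.17]
  ],
  "gripper": [1,1,1,1,1,1]
}}

```text
clock: 20.35
eef_pos: [491.8, 21.6, 125.4]
eef_rot: [-0.562, 1.563, 0.136]
wrist_force: [4.1, 4.1, -7.4]
finger_gap: 19.6
```

```bash
python3 c.py 0.12 6; python3 s.py h 186 115 150 | tail -1
```

```text
c [179.73 107.03] res [ 0.16  0.09 -0.07  0.14  0.25  0.15 -0.14  0.08  0.26  0.07 -0.08]
t 20.35 phi 5.141 w 5.058 r 44.3 y 114.4 z 125.4 f_tan -4.3 f_rad -8.4 f_y 0.5 gap 19.6
[-0.46, -0.0, 0.25]
[-0.43, -0.0, 0.3]
[-0.39, -0.0, 0.35]
[-0.35, -0.0, 0.4]
[-0.3, -0.0, 0.44]
[-0.24, -0.0, 0.47]
j [-0.03  0.21  1.74  0.    1.19 -0.73]
dp now(cm) [-2.425  0.043  4.668] dp after turn [-2.456  0.056  4.652] turn [0.035 0.381 0.24 ]
```

Call:
{"op": "jog_arm", "data": {
  "turn": [
    [0,0,0],
    [0,0,0],
    [0,0,0],
    [0,0,0]
  ],
  "dp": [
    [-0.45,0,0.27],
    [-0.42,0,0.32],
    [-0.38,0,0.37],
    [-0.25,0,0.29]
  ],
  "gripper": [1,1,1,1]
}}

```text
clock: 20.85
eef_pos: [501.3, 29.6, 141.5]
eef_rot: [-0.729, 1.565, -0.031]
wrist_force: [-1.0, -0.6, -5.3]
finger_gap: 19.7
```

```bash
python3 c.py 0.03 6; python3 s.py h 186 115 150 | tail -1
```

```text
c [179.7  107.07] res [ 0.12  0.09 -0.04  0.19  0.3   0.2  -0.12  0.06  0.21  0.23  0.06 -0.07]
t 20.85 phi 5.603 w 5.520 r 44.2 y 114.4 z 141.5 f_tan -4.2 f_rad -3.4 f_y 0.1 gap 19.7
[-0.08, -0.0, 0.1]
[-0.08, -0.0, 0.11]
[-0.07, -0.0, 0.11]
[-0.07, -0.0, 0.11]
[-0.07, -0.0, 0.11]
[-0.06, -0.0, 0.12]
j [-0.01  0.21  1.69 -0.    1.23 -0.71]
dp now(cm) [-0.839  0.053  3.415] dp after turn [-0.854  0.058  3.411] turn [0.025 0.258 0.231]
```

Call:
{"op": "jog_arm", "data": {
  "turn": [
    [0,0,0],
    [0,0,0],
    [0,0,0],
    [0,0,0],
    [0,0,0]
  ],
  "dp": [
    [-0.12,0,0.16],
    [-0.12,0,0.17],
    [-0.11,0,0.17],
    [-0.1,0,0.16],
    [-0.06,0,0.12]
  ],
  "gripper": [1,1,1,1,1]
}}

```text
clock: 21.48
eef_pos: [507.5, 34.8, 146.7]
eef_rot: [-0.822, 1.565, -0.123]
wrist_force: [-2.1, -1.6, -4.8]
finger_gap: 19.7
```

```bash
python3 c.py 0.025 6; python3 s.py h 186 115 150 | tail -1
```

```text
c [179.68 107.11] res [ 0.09  0.07 -0.03  0.23  0.34  0.23 -0.1   0.05  0.18  0.19  0.22  0.05
 -0.06]
t 21.48 phi 5.821 w 5.738 r 44.2 y 114.4 z 146.7 f_tan -4.5 f_rad -3.1 f_y 0.2 gap 19.7
[-0.05, -0.0, 0.1]
[-0.04, -0.0, 0.1]
[-0.04, -0.0, 0.1]
[-0.04, -0.0, 0.1]
[-0.04, -0.0, 0.1]
[-0.03, -0.0, 0.1]
j [-0.    0.22  1.67 -0.    1.25 -0.7 ]
dp now(cm) [-0.322  0.057  2.605] dp after turn [-0.332  0.059  2.604] turn [0.027 0.209 0.225]
```

Call:
{"op": "jog_arm", "data": {
  "turn": [
    [0,0,0],
    [0,0,0],
    [0,0,0]
  ],
  "dp": [
    [-0.05,0,0.1],
    [-0.04,0,0.1],
    [-0.04,0,0.1]
  ],
  "gripper": [1,1,1]
}}

```text
clock: 21.85
eef_pos: [509.9, 36.7, 148.1]
eef_rot: [-0.844, 1.566, -0.146]
wrist_force: [-1.0, -0.7, -4.1]
finger_gap: 19.5
```

Call:
{"op": "jog_arm", "data": {
  "turn": [
    [0,0,0],
    [0,0,0]
  ],
  "dp": [
    [-0.04,0,0.1],
    [-0.04,0,0.1]
  ],
  "gripper": [1,1]
}}

```text
clock: 22.1
eef_pos: [511.5, 38.1, 148.9]
eef_rot: [-0.85, 1.566, -0.151]
wrist_force: [-0.6, -0.7, -5.2]
finger_gap: 19.5
```

```bash
python3 c.py 0.025 4
```

```text
c [179.67 107.13] res [ 0.06  0.05 -0.03  0.25  0.37  0.26 -0.07  0.05  0.16  0.16  0.19  0.2
  0.05 -0.05]
t 22.10 phi 5.948 w 5.865 r 44.2 y 114.4 z 148.9 f_tan -2.6 f_rad -4.6 f_y -0.2 gap 19.5
[-0.03, -0.0, 0.1]
[-0.03, -0.0, 0.11]
[-0.03, -0.0, 0.11]
[-0.03, -0.0, 0.11]
j [ 0.    0.23  1.65 -0.    1.26 -0.69]
```

Call:
{"op": "jog_arm", "data": {
  "turn": [
    [0,0,0],
    [0,0,0]
  ],
  "dp": [
    [-0.03,0,0.09],
    [-0.03,0,0.09]
  ],
  "gripper": [1,1]
}}

```text
clock: 22.35
eef_pos: [512.9, 39.3, 149.5]
eef_rot: [-0.86, 1.566, -0.162]
wrist_force: [-1.0, -1.6, -4.5]
finger_gap: 19.8
```

Call:
{"op": "jog_arm", "data": {
  "turn": [
    [0,0,0],
    [0,0,0]
  ],
  "dp": [
    [-0.03,0,0.09],
    [-0.03,0,0.09]
  ],
  "gripper": [1,1]
}}

```text
clock: 22.6
eef_pos: [514.4, 40.5, 150.0]
eef_rot: [-0.884, 1.566, -0.186]
wrist_force: [-0.9, -1.4, -4.5]
finger_gap: 20.1
```

```bash
python3 c.py 0.025 4
```

```text
c [179.67 107.16] res [ 0.04  0.03 -0.02  0.26  0.4   0.29 -0.05  0.06  0.15  0.14  0.16  0.17
  0.19  0.05 -0.04]
t 22.60 phi 6.037 w 5.954 r 44.2 y 114.4 z 150.0 f_tan -2.6 f_rad -4.0 f_y -0.5 gap 20.1
[-0.03, -0.0, 0.11]
[-0.02, -0.0, 0.11]
[-0.02, -0.0, 0.11]
[-0.02, -0.0, 0.11]
j [ 0.01  0.23  1.64 -0.    1.26 -0.69]
```

Call:
{"op": "jog_arm", "data": {
  "turn": [
    [0,0,0],
    [0,0,0]
  ],
  "dp": [
    [-0.02,0,0.09],
    [-0.02,0,0.09]
  ],
  "gripper": [1,1]
}}

```text
clock: 22.85
eef_pos: [515.8, 41.7, 150.4]
eef_rot: [-0.903, 1.566, -0.205]
wrist_force: [-1.0, -0.7, -4.5]
finger_gap: 19.8
```

Call:
{"op": "jog_arm", "data": {
  "turn": [
    [0,0,0],
    [0,0,0]
  ],
  "dp": [
    [-0.02,0,0.09],
    [-0.02,0,0.09]
  ],
  "gripper": [1,1]
}}

```text
clock: 23.1
eef_pos: [516.8, 42.6, 150.7]
eef_rot: [-1.153, 1.567, -0.455]
wrist_force: [-5.8, -6.4, -3.5]
finger_gap: 19.6
```

```bash
python3 c.py 0.025 4
```

```text
c [179.66 107.18] res [ 0.02  0.02 -0.03  0.27  0.41  0.3  -0.04  0.06  0.14  0.13  0.15  0.16
  0.18  0.13  0.05 -0.04]
t 23.10 phi 6.112 w 6.029 r 44.1 y 114.4 z 150.7 f_tan -9.0 f_rad -2.0 f_y -1.2 gap 19.6
[-0.02, -0.0, 0.11]
[-0.01, -0.0, 0.11]
[-0.01, -0.0, 0.11]
[-0.01, -0.0, 0.11]
j [ 0.01  0.24  1.63 -0.    1.27 -0.69]
```

Call:
{"op": "jog_arm", "data": {
  "turn": [
    [0,0,0],
    [0,0,0],
    [0,0,0]
  ],
  "dp": [
    [-0.02,0,0.1],
    [-0.02,0,0.11],
    [-0.02,0,0.11]
  ],
  "gripper": [1,1,1]
}}

```text
clock: 23.48
eef_pos: [516.5, 42.4, 150.6]
eef_rot: [-2.9, 1.563, -2.203]
wrist_force: [-9.3, -7.0, -2.1]
finger_gap: 19.4
```

```bash
python3 c.py 0.025 1
```

```text
c [179.66 107.19] res [ 0.01  0.01 -0.03  0.28  0.43  0.32 -0.02  0.07  0.13  0.11  0.13  0.14
  0.16  0.12  0.15  0.05 -0.03]
t 23.48 phi 6.103 w 6.020 r 44.2 y 114.5 z 150.6 f_tan -11.8 f_rad 0.0 f_y 0.6 gap 19.4
[-0.02, 0.0, 0.11]
j [ 0.01  0.25  1.63 -0.01  1.27 -0.68]
```

Call:
{"op": "jog_arm", "data": {
  "turn": [
    [0,0,0],
    [0,0,0],
    [0,0,0],
    [0,0,0],
    [0,0,0],
    [0,0,0],
    [0,0,0],
    [0,0,0]
  ],
  "dp": [
    [0,0,0],
    [0,0,0],
    [0,0,0],
    [-1,0,0],
    [-2,0,0],
    [-3,0,0],
    [-2,0,0],
    [0,0,0]
  ],
  "gripper": [0.7,0.5,0.5,0.5,0.5,0.5,0.5,0.5]
}}

```text
clock: 24.48
eef_pos: [518.3, 43.7, 237.6]
eef_rot: [-1.731, 1.565, -1.033]
wrist_force: [1.0, -0.3, 0.2]
finger_gap: 47.1
```

```bash
python3 s.py h 57 135 220; python3 - <<'E'
from h import *
from cell import camera
for n,c in(("scene",(130,310,250,410)),):
    p,d=camera(n);np.savez(n+"7.npz",p=p,d=d);cv2.imwrite(f"pics/{n}7.png",cv2.resize(p[c[0]:c[1],c[2]:c[3],::-1],None,fx=3.3,fy=3.3,interpolation=2))
E
```

```text
t 24.475 press 173.97470377433424 114.2729577227296 237.64886129381628 wf [ 1.024 -0.299  0.233] gap 47.07576286909927 j [ 0.016  0.185  1.497 -0.005  1.457 -0.681]
dp now(cm) [  1.764   2.083 -11.696] dp after turn [  1.765   2.073 -11.697] turn [ 0.003 -0.05   0.31 ]
```

View pics/scene7.png

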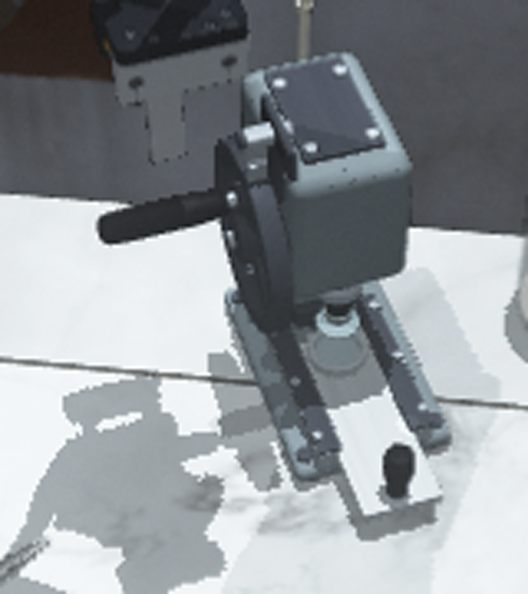

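```bash
python3 - <<'E'
from h import *
d=np.load("scene7.npz")["d"];L=[]
for v in range(170,215):
    for u in range(275,320):
        if d[v,u]>0:
            P=dep("scene",u,v,d[v,u]);q=P-np.r_[K,0]
            if 80<q@PY<150 and 160<P[2]<226 : L.append((q@PX,P[2]))
L=np.array(L);print(len(L),L.min(0),L.max(0),np.percentile(L,[2,50,98],axis=0))
E
```

```text
354 [159.46866613 202.20912086] [179.41743589 223.33975681] [[161.17363811 204.40341543]
 [165.99366785 215.78160793]
 [177.9614678  221.1364426 ]]
```

Call:
{"op": "jog_arm", "data": {
  "turn": [
    [0,0,0],
    [0,0,0],
    [0,0,0],
    [0,0,0],
    [10,0,0],
    [10,0,0],
    [10,0,0],
    [10,0,0]
  ],
  "dp": [
    [0,1,-2],
    [0,1,-4],
    [0,0,-4],
    [0,0,-2],
    [0,0,0],
    [0,0,0],
    [0,0,0],
    [0,0,0]
  ],
  "gripper": [0.5,0.5,0.5,0.5,0.5,0.5,0.5,0.5]
}}

```text
clock: 25.52
eef_pos: [407.0, -19.6, 229.5]
eef_rot: [-2.7, 1.562, -2.721]
wrist_force: [0.0, 1.0, -0.7]
finger_gap: 47.1
```

Call:
{"op": "jog_arm", "data": {
  "turn": [
    [10,0,0],
    [10,0,0],
    [10,0,0],
    [10,0,0],
    [8,0,0],
    [0,0,0]
  ],
  "dp": [
    [0,0,0],
    [0,0,0],
    [0,0,0],
    [0,0,0],
    [0,0,0],
    [0,0,0]
  ],
  "gripper": [0.5,0.5,0.5,0.5,0.5,0.5]
}}

```text
clock: 26.28
eef_pos: [404.9, -19.2, 224.1]
eef_rot: [-2.101, 1.555, -2.988]
wrist_force: [-0.5, -0.9, -0.3]
finger_gap: 47.3
```

```bash
python3 s.py k 57.2 -2.1 200
```

```text
t 26.275 press 46.71886133699449 138.99947763157556 224.14482212688716 wf [-0.497 -0.904 -0.279] gap 47.31355688898102 j [-0.134 -0.064  1.791 -0.005  1.43   0.753]
dp now(cm) [ 2.282  1.275 14.113] dp after turn [ 2.414  1.048 14.11 ] turn [-0.789 -0.471  0.791]
```

Call:
{"op": "jog_arm", "data": {
  "turn": [
    [-0.8,-0.4,0.8],
    [0,0,0],
    [0,0,0],
    [0,0,0],
    [0,0,0],
    [0,0,0]
  ],
  "dp": [
    [0,0.5,2],
    [0,0.5,4],
    [0,0,4.5],
    [0.5,0,2.5],
    [1,0,0.6],
    [0,0,0]
  ],
  "gripper": [0.5,0.5,0.5,0.5,0.5,0.5]
}}

```text
clock: 27.02
eef_pos: [501.9, -118.3, 204.8]
eef_rot: [-2.889, 1.566, 2.544]
wrist_force: [0.8, 0.2, -0.0]
finger_gap: 47.1
```

```bash
python3 s.py k 57.2 -2.1 0
```

```text
t 27.025 press 57.22922952700379 0.7377731264534453 204.84165261266102 wf [ 0.849  0.155 -0.025] gap 47.13545527608122 j [-0.303  0.197  1.557  0.001  1.392  0.547]
dp now(cm) [20.483  0.015  0.377] dp after turn [20.484 -0.003  0.284] turn [ 1.28  -0.261  0.07 ]
```

Descend to the same reported height as before (about 0.5).

Call:
{"op": "jog_arm", "data": {
  "turn": [
    [1.2,0,0],
    [0,0,0],
    [0,0,0],
    [0,0,0],
    [0,0,0],
    [0,0,0]
  ],
  "dp": [
    [2,0,0.2],
    [5,0,0],
    [5,0,0],
    [4,0,0],
    [1.5,0,0],
    [0,0,0]
  ],
  "gripper": [0.5,0.5,0.5,0.5,0.5,0.5]
}}

```text
clock: 27.78
eef_pos: [501.9, -115.2, 28.9]
eef_rot: [1.617, 1.569, 0.755]
wrist_force: [0.1, 0.3, -0.0]
finger_gap: 47.2
```

```bash
python3 s.py k 57.2 -2.1 0.5
```

```text
t 27.775 press 59.24747715494714 3.1369988928004444 28.857804021939838 wf [ 0.096  0.266 -0.009] gap 47.22060417766733 j [-0.298  0.382  1.757  0.002  1.001  0.563]
dp now(cm) [ 2.835 -0.216  0.522] dp after turn [ 2.836 -0.205  0.524] turn [ 0.612 -0.006 -0.121]
```

Call:
{"op": "jog_arm", "data": {
  "turn": [
    [0.5,0,0],
    [0,0,0],
    [0,0,0]
  ],
  "dp": [
    [0,-0.2,0.5],
    [1.4,0,0],
    [1.3,0,0]
  ],
  "gripper": [0.5,0.5,0.5]
}}

```text
clock: 28.15
eef_pos: [506.2, -121.3, 4.5]
eef_rot: [0.791, 1.562, -0.08]
wrist_force: [-0.5, -1.1, 0.1]
finger_gap: 46.9
```

```bash
python3 s.py k 57.2 -2.1 0.5
```

```text
t 28.15 press 58.70842516836929 -4.30191753949675 4.519602732166284 wf [-0.482 -1.089  0.12 ] gap 46.94101817685991 j [-0.307  0.427  1.762  0.002  0.945  0.563]
dp now(cm) [ 0.4   -0.153 -0.223] dp after turn [ 0.402 -0.151 -0.22 ] turn [ 0.103  0.334 -0.338]
```

Call:
{"op": "jog_arm", "data": {
  "turn": [
    [0,0,0],
    [0,0,0],
    [0,0,0],
    [0,0,0],
    [0,0,0],
    [0,0,0],
    [0,0,0]
  ],
  "dp": [
    [0.3,-0.1,-0.2],
    [0,0,0],
    [0,0,0],
    [0,0,0],
    [0,0,0],
    [0,0,0],
    [0,0,0]
  ],
  "gripper": [0.5,0.6,0.7,0.75,0.8,1,1],
  "grip_force": 30
}}

```text
clock: 29.02
eef_pos: [503.9, -120.4, 0.7]
eef_rot: [0.789, 1.563, -0.082]
wrist_force: [1.0, -0.1, -2.5]
finger_gap: 19.4
```

```bash
python3 s.py k 0 -2.1 0.5
```

```text
t 29.025 press 57.47556006004826 -2.1145553634958367 0.6568362969700328 wf [ 1.044 -0.142 -2.451] gap 19.40006017831856 j [-0.306  0.429  1.77   0.002  0.935  0.563]
dp now(cm) [-0.015 -5.748 -0.012] dp after turn [ 0.016 -5.748 -0.001] turn [ 0.107  0.305 -0.308]
```

Call:
{"op": "jog_arm", "data": {
  "turn": [
    [0,0,0],
    [0,0,0],
    [0,0,0],
    [0,0,0],
    [0,0,0],
    [0,0,0],
    [0,0,0],
    [0,0,0]
  ],
  "dp": [
    [0,-0.2,0],
    [0,-0.4,0],
    [0,-0.6,0],
    [0,-0.7,0],
    [0,-0.7,0],
    [0,-0.7,0],
    [0,-0.6,0],
    [0,-0.4,0]
  ],
  "gripper": [1,1,1,1,1,1,1,1]
}}

```text
clock: 30.02
eef_pos: [468.7, -149.8, 0.6]
eef_rot: [0.854, 1.563, -0.017]
wrist_force: [1.3, 1.4, -1.1]
finger_gap: 19.3
```

```bash
python3 s.py k 0 -2.1 0.5
```

```text
t 30.025 press 11.639586554765756 -2.036159352284292 0.6381957151680717 wf [ 1.344  1.361 -1.126] gap 19.325093607535052 j [-0.386  0.38   1.843  0.004  0.911  0.483]
dp now(cm) [ 0.007 -1.164  0.004] dp after turn [ 0.014 -1.164  0.006] turn [ 0.091  0.301 -0.346]
```

Call:
{"op": "jog_arm", "data": {
  "turn": [
    [0,0,0],
    [0,0,0],
    [0,0,0],
    [0,0,0],
    [0,0,0]
  ],
  "dp": [
    [0,-0.4,0],
    [0,-0.3,0],
    [0,-0.2,0],
    [0,-0.15,0],
    [0,-0.1,0]
  ],
  "gripper": [1,1,1,1,1]
}}

```text
clock: 30.65
eef_pos: [459.8, -157.3, 0.6]
eef_rot: [0.93, 1.562, 0.059]
wrist_force: [8.1, 8.4, -4.5]
finger_gap: 19.3
```

```bash
python3 s.py k 0 -2.1 0.5
```

```text
t 30.65 press -0.022139097224135682 -2.0237376522337285 0.6406855704197689 wf [ 8.138  8.359 -4.478] gap 19.333754254631696 j [-0.408  0.369  1.86   0.005  0.905  0.461]
dp now(cm) [0.014 0.002 0.008] dp after turn [0.014 0.002 0.008] turn [ 0.082  0.308 -0.414]
```

Fully out and bearing on the out stop (about 11 N). I release and retreat upward.

Call:
{"op": "jog_arm", "data": {
  "turn": [
    [0,0,0],
    [0,0,0],
    [0,0,0],
    [0,0,0],
    [0,0,0],
    [0,0,0],
    [0,0,0],
    [0,0,0]
  ],
  "dp": [
    [0,0,0],
    [0,0,0],
    [0,0,0],
    [0,0,0],
    [-1,0,0],
    [-3,0,0],
    [-5,0,0],
    [-5,0,0]
  ],
  "gripper": [0.8,0.6,0.5,0.5,0.5,0.5,0.5,0.5]
}}

```text
clock: 31.65
eef_pos: [456.6, -156.9, 143.5]
eef_rot: [1.492, 1.567, 0.621]
wrist_force: [-0.0, 0.8, 0.2]
finger_gap: 47.3
```

Call:
{"op": "jog_arm", "data": {
  "turn": [
    [0,0,0],
    [0,0,0],
    [0,0,0],
    [0,0,0],
    [0,0,0]
  ],
  "dp": [
    [-3,-2,0],
    [0,-4,0],
    [0,-4,0],
    [0,-2,0],
    [0,0,0]
  ],
  "gripper": [0.5,0.5,0.5,0.5,0.5]
}}

```text
clock: 32.28
eef_pos: [363.4, -236.9, 181.8]
eef_rot: [0.565, 1.557, -0.305]
wrist_force: [-0.1, 0.5, -0.0]
finger_gap: 46.8
```

```bash
python3 s.py k 0 -2.1 0.5; python3 - <<'E'
from h import *
from cell import camera
for n,c in(("scene",(140,320,260,410)),("top",(95,265,255,425))):
    p,d=camera(n);np.savez(n+"8.npz",p=p,d=d);cv2.imwrite(f"pics/{n}8.png",cv2.resize(p[c[0]:c[1],c[2]:c[3],::-1],None,fx=3.3,fy=3.3,interpolation=2));cv2.imwrite(f"pics/{n}8f.png",p[:,:,::-1])
E
```

```text
t 32.275 press -125.07159640258553 -1.0931298988168034 181.76546092462377 wf [-0.132  0.47  -0.015] gap 46.82103361747073 j [-0.666  0.014  1.814  0.005  1.301  0.203]
dp now(cm) [18.216 12.377 -0.075] dp after turn [18.127 12.507  0.101] turn [ 0.136  0.647 -0.412]
```

View pics/scene8.png

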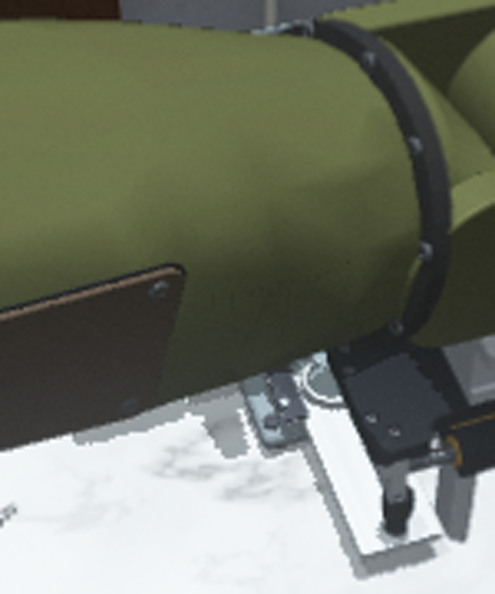

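View pics/top8f.png

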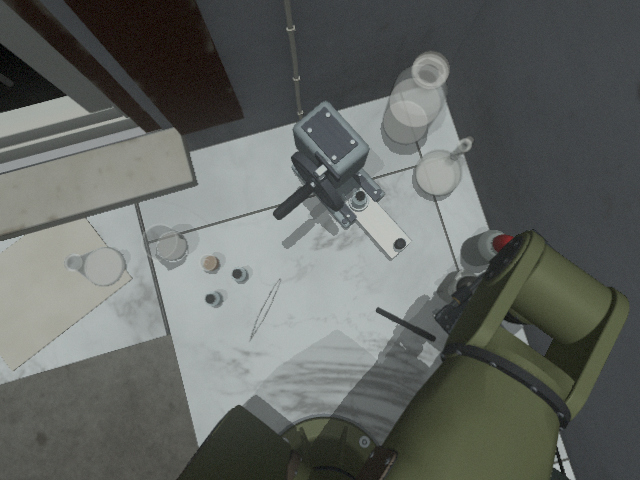

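Call:
{"op": "jog_arm", "data": {
  "turn": [
    [0,0,0],
    [0,0,0],
    [0,0,0],
    [0,0,0],
    [0,0,0],
    [0,0,0],
    [0,0,0],
    [0,0,0]
  ],
  "dp": [
    [-0.5,1.3,-1.5],
    [-0.5,2.5,-3],
    [0,3,-3.5],
    [0,3,-3.5],
    [0,3,-3.5],
    [0,3,-3.5],
    [0,3,-3.5],
    [0,3,-3.5]
  ],
  "gripper": [0.5,0.5,0.5,0.5,0.5,0.5,0.5,0.5]
}}

```text
clock: 33.38
eef_pos: [366.8, 113.3, 191.9]
eef_rot: [0.699, 1.557, -0.167]
wrist_force: [0.2, -0.3, 0.7]
finger_gap: 47.3
```

```bash
python3 - <<'E'
from h import *
from cell import camera
for n,c in(("scene",(140,320,260,410)),):
    p,d=camera(n);np.savez(n+"9.npz",p=p,d=d);cv2.imwrite(f"pics/{n}9f.png",p[:,:,::-1])
E
```

View pics/scene9f.png

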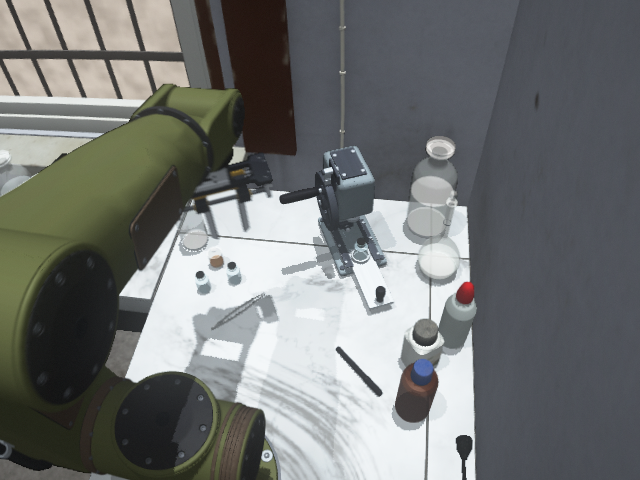

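The arm is clear, the slide is out with the knob at (380,294) as at the start, and the bottles and vials are in place. I enlarge the vial and wheel and compare with the start.

```bash
python3 - <<'E'
from h import *
a=np.load("scene0.npz")["p"];b=np.load("scene9.npz")["p"];t0=np.load("top0.npz")["p"];t8=np.load("top8.npz")["p"]
f=lambda p,u,v:cv2.resize(p[v-18:v+18,u-20:u+20,::-1],None,fx=9,fy=8,interpolation=0)
cv2.imwrite("pics/cmp.png",np.vstack([np.hstack([f(a,361,249),f(b,361,249)]),np.hstack([f(t0,361,201),f(t8,361,201)])]))
D=np.load("scene9.npz")["d"];L=[]
for v in range(170,215):
    for u in range(275,320):
        if D[v,u]>0:
            P=dep("scene",u,v,D[v,u]);q=P-np.r_[K,0]
            if 80<q@PY<150 and 160<P[2]<226: L.append((q@PX,P[2]))
L=np.array(L);x=(np.percentile(L[:,0],1)+np.percentile(L[:,0],99))/2;print(x,"w",2*np.pi+np.arcsin((x-179.7)/44)-.083)
E
```

```text
169.46916591908496 w 5.965518480889086
```

View pics/cmp.png

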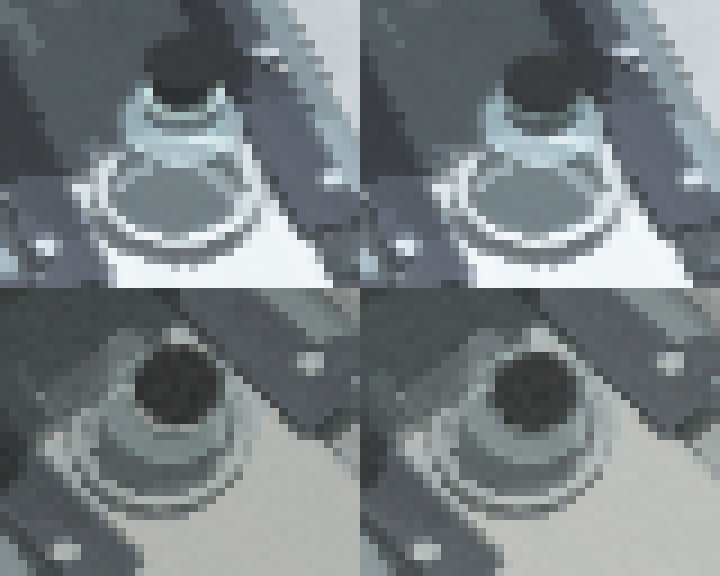

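The stopper's top is about 2.5 px lower in the scene view, which is roughly 8 mm. The vial stands upright in its ring as before, and the handle reads w ≈ 5.97.

```bash
python3 -c "
from cell import order,manip
print(manip.read_state()['wrist_force']);print(order.sign_off())"
```

```text
[ 0.49210777  0.10250793 -0.36930802]
the job is handed in; nothing more can be done
None
```

The job is done and handed in at about 33.5 s; sign-off gave no verdict.

- **Slide in:** I pushed it in by the knob to its stop at about 57 mm, bearing with roughly 11 N measured at the wrist, so about 9 N on the screw.
- **Handwheel:** I took the handle and turned it once round to the pawl at about 6.02 rad, with about 12 N at the handle. I estimate 5–6 N at the lug.
- **Slide out:** I drew it back fully to its out stop, pulling against that stop with about 11 N, then let go and moved the arm clear.

**Last checks:**
- **Slide:** the knob is at its starting pixel, so it is fully out.
- **Vial:** it stands upright in its nest.
- **Stopper:** it is about 2.5 px lower than at the start, roughly 8 mm, so on the rim as far as the picture resolves.
- **Handwheel:** it reads about 5.97 rad from the depth image.
- **Other things:** the spare vials, weighing bottle and jar look unmoved in the final pictures.
- **Wrist force:** near zero, so the robot touches nothing.

**What disagreed:**
- **Reported tool height:** it was about 39 mm lower than the fingers really were, judged from the camera. My first grasp therefore closed on air just above the knob, touching nothing, and I corrected for the offset from then on.
- **Handle middle:** it measured about 114 mm left of the press's middle plane instead of the stated 126 mm, so I gripped it where I measured it.

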